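# Clear the carving bench: finishes on the chest, tools in its drawer

## Robot

A 6-joint arm with a two-finger parallel gripper is mounted at the origin on the work surface. World frame = base frame: x ahead of the robot, y to its left, z up, the work surface at z = 0. Lengths are in m, angles in rad, forces in N, time in s.
With the tool pointing down it reaches from about 0.225 to 0.875 m from the base axis. Payload 3.4 kg.
Tool frame: the origin (TCP) lies at the very end of the fingers, on their centre line; the grasp point (between the pads) lies manip.grip_point_offset behind it (manip.grip_point_offset is the distance from the TCP to the grasp point, in m); z points along the fingers, y is the line along which they close (so a half turn about z gives the same grasp; the last joint's range is limited). The gripper opens to 85 mm and grips with 20 to 120 N. Pads are 22 mm wide; open, the fingers measure 114 mm over their backs; the gripper's body (76 mm by 85 mm) begins 54 mm behind the grasp point. The pads swing forward as they close: fully open they stand 13 mm farther back than shut.
Start: joints at [-1.395, 0.276, 1.505, -0, 1.361, -0.121], TCP at [0.168, -0.55, 0.231] pointing down, gripper open.
Joint ranges: [-2.89, 2.89], [-0.75, 2.08], [0.22, 2.7], [-1.18, 4.32], [0.11, 2.71], [-2.7, 2.7]. Speed limits (rad/s): [2.57, 2.57, 3.14, 3.14, 3.14, 3.14].

## Interface

Orientations are given as a unit quaternion [w, x, y, z].
In Python, from rig import manip gives the robot as it stands.
- The arm moves only by the shell command python3 -m pendant 'ROWS' [FORCE]. ROWS is JSON, a list of rows, each an object of numbers: "jaw": the opening, from -1 (shut) to 1 (fully open); "tx", "ty", "tz": the shift along the world's x, y, z in cm; "ax", "ay", "az": the turn, a rotation vector about the world's x, y, z in degrees. In form: [{"jaw": .., "tx": .., "ty": .., "tz": .., "ax": .., "ay": .., "az": ..}, ...]. A call has 1 to 10 rows; each row is the pose to reach, as a shift and turn from the pose commanded when the call began; what a row does not reach only later rows make up. A row lasts 1/8 s, in which the tool goes at most 62.5 mm and 10.7 degrees, less where a joint would pass 70% of its speed; a pose out of reach is approached as far as the arm can. A call with a gripper value outside its range is refused whole. The fingers move at their own pace and stop on an object; FORCE is the grip in N (left out, the last holds). Time passes only in rows, so rows that repeat a pose let the fingers close. It gives the time, the measured TCP pose, the force, the opening and the grip force at its end, in the units of the state.
- manip.get_state(): the state, without advancing time (a new reading comes with each control period).
- manip.get_image(name): name is "side" or "top" or "wrist"; returns a dict with "pixels" (400x640x3 uint8, blue, green, red), "depth" (400x640 float32, m along the optical axis (not along the pixel's ray), 0 where there is no reading), "fx", "fy", "cx", "cy" (pixels), "pose" (4x4, takes a point from camera to world coordinates). Camera axes: x right, y down, z forward; pixel columns grow to the right and rows downward; lengths in m; the calibration is good to about 2 mm. A picture is of the moment at which its call begins.
- manip.sign_off(): hands the job in; it is judged then, once.
The state is a dict: "clock": time; "qpos": joint angles; "qd": joint speeds; "effort": joint torques, N m; "position": TCP position; "ee_rot": TCP orientation; "contact_force": force on the tool from outside, world axes, zero at the start; "moment": the same for the moment, N m; "width": finger opening in m; "gripper_force": force on a finger pad.
Only numpy, scipy, OpenCV 4.12 (cv2) and the standard library are available. Lean on these libraries where they do the work, as an engineer would, in place of code of your own. Each camera call takes 0.05 s, during which the arm holds its last target. There are 200 camera calls.

## Task

Clear the carving bench for the night: pull the tool chest's drawer out, lay the gouges in its left compartment and the brushes in its right one, and then push the drawer fully shut. Stand every bottle, jar and tin that is out on the bench upright on the chest's flat top inside the lip, set down gently (never dropped, never knocked over). Some of the things may not be there today; leave the rosettes where they are.

Things in the scene. Friction and masses are not known exactly. Their poses are not given: they have to be found in the camera images.
- chest: wooden bench-top tool chest fixed to the bench, 240 mm deep (own x), 340 mm wide (own y), 80 mm high; origin at the centre of its underside; its front, with the drawer, faces its own -x, towards the robot, so the left-hand side seen from the robot is own +y
- chest_top (a point): centre of the chest's flat top, 80 mm above the bench; axes as the chest; the top measures 225 (x) by 340 mm (y) with a raised lip 8 mm wide and 8 mm high along all four edges (clear area 209 by 324 mm), the front lip's outer face 112.5 mm from this point
- drawer (a joint): how far the chest's drawer is pulled out, in m: 0 fully closed, 0.185 out at its stop; it slides along the chest's -x with about 1.5 N of friction and stays where it is left (no spring, no catch)
- handle (a point): middle of the drawer's brass bar handle: a round bar 11 mm thick and 110 mm long along the chest's y, 35 mm in front of the drawer's face, 44 mm above the bench; moves with the drawer; axes as the chest
- left_bay (a point): middle of the inner floor of the drawer's left compartment (the chest's +y half), for the gouges: 195 mm (x) by 146 mm (y) inside, floor 22 mm above the bench, outer walls 36 mm high, middle divider 31 mm high; moves with the drawer; with the drawer out at its stop all of it but the rear 16 mm lies clear in front of the chest
- right_bay (a point): the same for the right compartment (the chest's -y half), for the brushes
- oil_bottle: tall amber glass bottle with a black screw cap and paper label: body 58 mm diameter up to 95 mm, sloping shoulder, cap 30 mm diameter from 138 to 165 mm (its top); origin at the centre of its base, z along its axis; weighs under 0.4 kg. May be absent (None)
- glue_bottle: white plastic bottle with a red cap: body 62 mm diameter up to 85 mm, sloping shoulder, cap 36 mm diameter from 115 to 145 mm (its top); origin at the centre of its base, z along its axis; weighs under 0.4 kg. May be absent (None)
- wax_jar: squat amber glass jar with a bright metal lid: body 66 mm diameter up to 32 mm, shoulder, lid 58 mm diameter from 46 to 62 mm (its top); origin at the centre of its base, z along its axis; weighs under 0.4 kg. May be absent (None)
- shellac_jar: clear glass jar with a dark metal lid and paper label: body 60 mm diameter up to 75 mm, shoulder, lid 53 mm diameter from 89 to 105 mm (its top); origin at the centre of its base, z along its axis; weighs under 0.4 kg. May be absent (None)
- polish_tin: plain aluminium tin: 64 mm diameter up to 48 mm, top bevelled, 60 mm high; origin at the centre of its base, z along its axis; weighs under 0.4 kg. May be absent (None)
- gouge1: large carving gouge: octagonal dark wooden handle 25 mm across flats and 88 mm long at -x, steel blade 62 mm long at +x, 150 mm in all; lies on one of its handle's eight flats along its own x, origin at the middle of its length on the handle's axis, 12.5 mm above the surface it lies on; its balance point is near its middle; best gripped 12 mm from the origin towards -x. May be absent (None)
- gouge2: smaller carving gouge: octagonal brown wooden handle 25 mm across flats and 80 mm long at -x, steel blade 55 mm long at +x, 135 mm in all; lies on one of its handle's eight flats along its own x, origin at the middle of its length on the handle's axis, 12.5 mm above the surface it lies on; best gripped 12 mm from the origin towards -x. May be absent (None)
- brush1: flat finishing brush, 16 mm high: pale wooden handle 78 mm long and 19 to 22 mm wide at -x, then steel ferrule 26 mm long and 38 mm wide, then dark bristles 44 mm long to +x, 148 mm in all; lies flat along its own x, origin under its middle on the surface it lies on; best gripped on the handle 12 mm from the origin towards -x, where it is 19 mm wide. May be absent (None)
- brush2: smaller flat finishing brush, 16 mm high: pale wooden handle 70 mm long and 19 to 22 mm wide at -x, then steel ferrule 26 mm long and 30 mm wide, then dark bristles 36 mm long to +x, 132 mm in all; lies flat along its own x, origin under its middle on the surface it lies on; best gripped on the handle 10 mm from the origin towards -x, where it is 19 mm wide. May be absent (None)
- rosette1: carved wooden rosette, flat disc 64 mm across and 14 mm thick, lying on the bench: leave it alone; origin at the centre of its underside
- rosette2: carved wooden rosette, flat disc 60 mm across and 14 mm thick, lying on the bench: leave it alone; origin at the centre of its underside

How it is judged:
On the way, in this order (a step that is already met when the one before it is completed fails the run):
1. the drawer is pulled out, 150 mm or more (value of joint drawer above 0.15 m), for 0.2 s.
2. every gouge present lies in the left compartment and every brush present in the right one, let go and at rest (x of gouge1 in the frame of left_bay between -0.1 and 0.1 m and y of gouge1 in the frame of left_bay between -0.072 and 0.072 m and z of gouge1 in the frame of left_bay between -0.01 and 0.045 m and x of gouge2 in the frame of left_bay between -0.1 and 0.1 m and y of gouge2 in the frame of left_bay between -0.072 and 0.072 m and z of gouge2 in the frame of left_bay between -0.01 and 0.045 m and x of brush1 in the frame of right_bay between -0.1 and 0.1 m and y of brush1 in the frame of right_bay between -0.072 and 0.072 m and z of brush1 in the frame of right_bay between -0.01 and 0.032 m and x of brush2 in the frame of right_bay between -0.1 and 0.1 m and y of brush2 in the frame of right_bay between -0.072 and 0.072 m and z of brush2 in the frame of right_bay between -0.01 and 0.032 m and linear speed of each of gouge1, gouge2, brush1, brush2 below 0.02 m/s and contact force between the fingers and gouge1 below 0.2 N and contact force between the fingers and gouge2 below 0.2 N and contact force between the fingers and brush1 below 0.2 N and contact force between the fingers and brush2 below 0.2 N), for 0.2 s.
3. the drawer is pushed shut, to within 8 mm (value of joint drawer below 0.008 m), for 0.2 s.
At the end, for the whole second after the job is handed in: The drawer is shut to within 8 mm with every gouge present in its left compartment and every brush present in its right one (origin within the compartment's walls), and every bottle, jar and tin present stands upright (within 0.08 rad) and at rest on the chest's top inside the lip (value of joint drawer below 0.008 m and x of gouge1 in the frame of left_bay between -0.1 and 0.1 m and y of gouge1 in the frame of left_bay between -0.072 and 0.072 m and z of gouge1 in the frame of left_bay between -0.01 and 0.045 m and x of gouge2 in the frame of left_bay between -0.1 and 0.1 m and y of gouge2 in the frame of left_bay between -0.072 and 0.072 m and z of gouge2 in the frame of left_bay between -0.01 and 0.045 m and x of brush1 in the frame of right_bay between -0.1 and 0.1 m and y of brush1 in the frame of right_bay between -0.072 and 0.072 m and z of brush1 in the frame of right_bay between -0.01 and 0.032 m and x of brush2 in the frame of right_bay between -0.1 and 0.1 m and y of brush2 in the frame of right_bay between -0.072 and 0.072 m and z of brush2 in the frame of right_bay between -0.01 and 0.032 m and x of oil_bottle in the frame of chest_top between -0.1 and 0.1 m and y of oil_bottle in the frame of chest_top between -0.158 and 0.158 m and z of oil_bottle in the frame of chest_top between -0.006 and 0.006 m and angle between each of oil_bottle, glue_bottle, wax_jar, shellac_jar, polish_tin's own z axis and vertical below 0.08 rad and linear speed of each of oil_bottle, glue_bottle, wax_jar, shellac_jar, polish_tin below 0.02 m/s and x of glue_bottle in the frame of chest_top between -0.1 and 0.1 m and y of glue_bottle in the frame of chest_top between -0.158 and 0.158 m and z of glue_bottle in the frame of chest_top between -0.006 and 0.006 m and x of wax_jar in the frame of chest_top between -0.1 and 0.1 m and y of wax_jar in the frame of chest_top between -0.158 and 0.158 m and z of wax_jar in the frame of chest_top between -0.006 and 0.006 m and x of shellac_jar in the frame of chest_top between -0.1 and 0.1 m and y of shellac_jar in the frame of chest_top between -0.158 and 0.158 m and z of shellac_jar in the frame of chest_top between -0.006 and 0.006 m and x of polish_tin in the frame of chest_top between -0.1 and 0.1 m and y of polish_tin in the frame of chest_top between -0.158 and 0.158 m and z of polish_tin in the frame of chest_top between -0.006 and 0.006 m); the robot touches nothing.
It fails at once if a bottle, jar or tin is knocked over (tilts more than 0.6 rad) (angle between any of oil_bottle, glue_bottle, wax_jar, shellac_jar, polish_tin's own z axis and vertical above 0.6 rad).
It fails at once if a bottle, jar or tin is dropped or banged onto the chest (more than 45 N) (contact force between any of oil_bottle, glue_bottle, wax_jar, shellac_jar, polish_tin and chest above 45 N).
It fails at once if a rosette is pushed more than 50 mm from its place (distance of any of rosette1, rosette2 from where it was at the start of the episode above 0.05 m).
Of oil_bottle, glue_bottle, wax_jar, shellac_jar, polish_tin only 3 to 4 are there at a start; the rules pass over those that are not, and their reading is None.
Of gouge1, gouge2, brush1, brush2 only 2 to 3 are there at a start; the rules pass over those that are not, and their reading is None.
At some moment in a run one of brush1, brush2, wax_jar, polish_tin may be knocked a few centimetres aside while the robot is not near it.
It also fails if it takes over 210 s, if anything falls off the work surface, if the arm or the gripper's body presses on something with over 40 N, if the wrist force passes 120 N, or if a joint passes its speed limit or range.

## Working session

There is one attempt and no reset: what is moved stays moved. The work goes in short steps, Python scripts to look and compute and a shell command to move; the robot and the scene stay as the last step left them, time stands still between calls to the robot, and variables do not carry over. Pictures are saved under pics/ and viewed, at most 14 in all, crops included, and the job is handed in when it is done.

```bash
ls; mkdir -p pics
cat > h.py <<'E'
import numpy as np, cv2
from rig import manip
def shot(name, png=None):
    im=manip.get_image(name)
    np.savez('last_%s.npz'%name, **{k:np.asarray(v) for k,v in im.items()})
    if png: cv2.imwrite('pics/'+png, im['pixels'])
    return im
def load(name): return dict(np.load('last_%s.npz'%name))
def cloud(im):
    d=im['depth']; v,u=np.mgrid[:d.shape[0],:d.shape[1]]
    P=np.stack([(u-im['cx'])/im['fx']*d,(v-im['cy'])/im['fy']*d,d],-1)
    W=P@im['pose'][:3,:3].T+im['pose'][:3,3]; W[d==0]=np.nan
    return W
E
python3 - <<'E'
from h import *
print(manip.get_state(), manip.grip_point_offset)
for n in ('top','side'):
    im=shot(n,n+'0.png'); print(n,im['fx'],im['cx'],im['cy'],im['pose'].round(3).tolist())
E
```

```text
pics
{'clock': 0.0, 'qpos': array([-1.39501415e+00,  2.76635958e-01,  1.50616758e+00, -2.89067980e-05,
        1.36071527e+00, -1.20999662e-01]), 'qd': array([ 0.00015068, -0.00083464,  0.00083927,  0.00067816, -0.00033569,
       -0.00034648]), 'effort': array([-2.66627707e-03, -4.16778374e+01, -2.45804197e+01, -1.93260153e-04,
        1.08545437e-02, -3.37359239e-06]), 'position': array([ 0.1680438 , -0.54932233,  0.23040265]), 'ee_rot': array([-9.62326896e-04,  9.89009349e-01,  1.47849854e-01, -4.05039594e-05]), 'contact_force': array([ 0.22420625,  0.24214916, -0.60507619]), 'moment': array([-0.00210903,  0.05933664, -0.00944264]), 'gripper_force': 0.0, 'width': 0.08534675848339873} 0.0187
top 394.7099710256769 320.1556805166657 192.8815998289486 [[-0.036, -0.979, 0.2, 0.351], [-0.999, 0.035, -0.011, 0.028], [0.004, -0.201, -0.98, 1.16], [0.0, 0.0, 0.0, 1.0]]
side 455.83667238977597 318.2008584795506 198.91440568112844 [[-0.916, -0.2, 0.348, 0.165], [-0.401, 0.478, -0.781, 0.952], [-0.01, -0.855, -0.518, 0.684], [0.0, 0.0, 0.0, 1.0]]
```

View pics/top0.png

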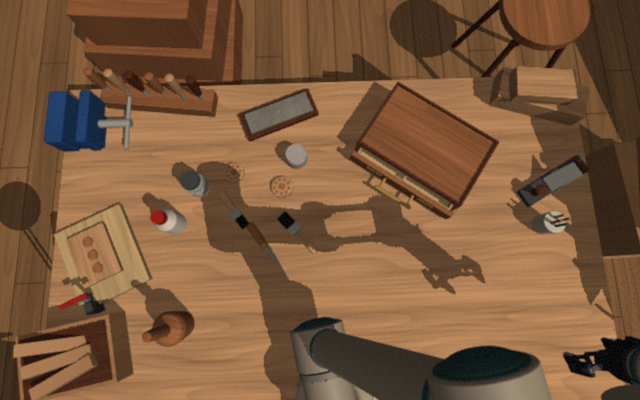

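View pics/side0.png

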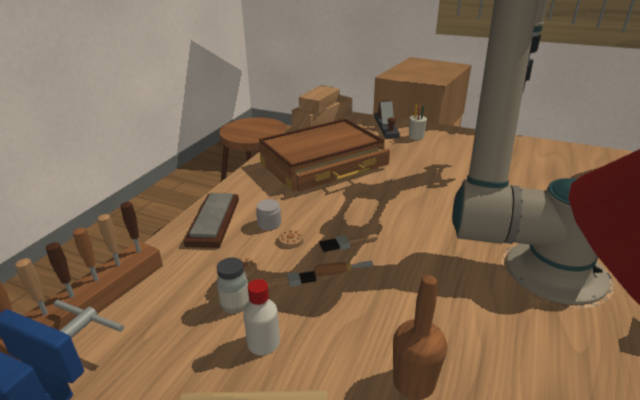

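Run:
```python
from h import *
im=load('top'); c=im['pixels'][135:275,140:340]; cv2.imwrite('pics/c1.png',cv2.resize(c,None,fx=4,fy=4,interpolation=cv2.INTER_CUBIC))
c=im['pixels'][75:225,340:510]; cv2.imwrite('pics/c2.png',cv2.resize(c,None,fx=4,fy=4,interpolation=cv2.INTER_CUBIC))
W=cloud(im)
for n,(u,v) in dict(bench=(300,300),tin=(296,153),jar=(192,178),glue=(160,217),r1=(281,186),r2=(236,171),ct=(428,140)).items(): print(n,W[v,u].round(4))
```

```text
bench [ 0.2798  0.0836 -0.0016]
tin [0.6948 0.0813 0.066 ]
jar [0.6216 0.3673 0.1025]
glue [0.5096 0.4333 0.145 ]
r1 [0.6096 0.1305 0.0178]
r2 [0.66   0.2637 0.0187]
ct [ 0.7164 -0.2998  0.0792]
```

View pics/c1.png

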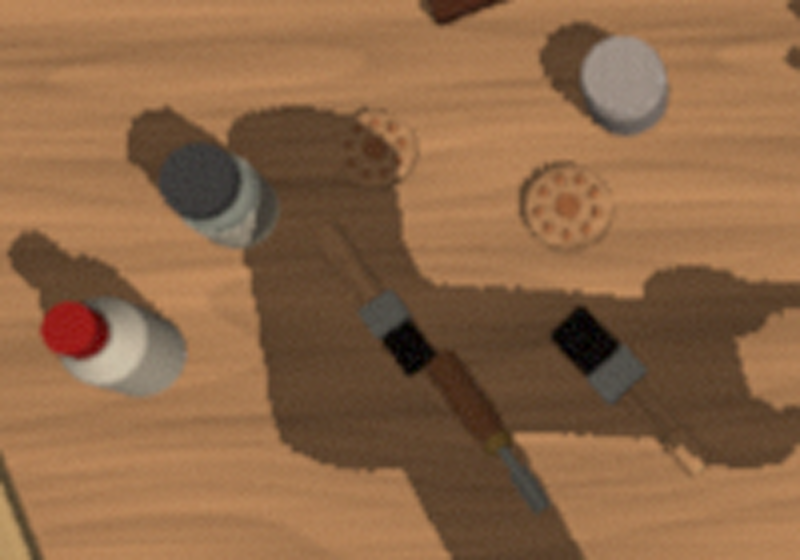

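View pics/c2.png

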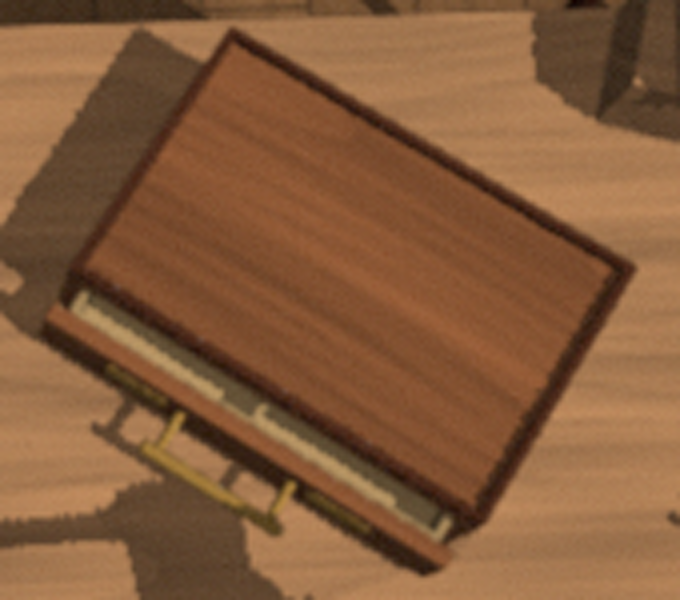

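```bash
cat >> h.py <<'E'
def ray(im,u,v,z):
    d=im['pose'][:3,:3]@np.array([(u-im['cx'])/im['fx'],(v-im['cy'])/im['fy'],1]); o=im['pose'][:3,3]
    return (o+d*(z-o[2])/d[2])
E
python3 - <<'E'
from h import *
im=load('top'); W=cloud(im)
def line(n,a,b,z):
    A=ray(im,*a,z);B=ray(im,*b,z);d=(B-A)[:2];print(n,'mid',((A+B)/2).round(4)[:2],'len',np.hypot(*d).round(4),'ang',np.degrees(np.arctan2(d[1],d[0])).round(1),A[:2].round(3),B[:2].round(3))
line('brushL',(222.5,192),(243.5,226),.012)
line('gouge',(250.5,225),(275.5,261.3),.015)
line('brushR',(314.3,252),(282,216),.012)
c=[(398.75,82.5),(498.75,142),(458.75,207),(358.75,145)]
P=np.array([ray(im,*p,.088)[:2] for p in c]);print(P.round(4),P.mean(0).round(4))
for i in range(4):
    d=P[(i+1)%4]-P[i];print(np.hypot(*d).round(4),np.degrees(np.arctan2(d[1],d[0])).round(2))
line('handle',(376.25,186.25),(409.5,207),.048)
for n,u,v,z in (('jar',190.25,180.25,.105),('glue',158.5,217.25,.145),('tin',296,154.5,.06),('r1',281,186.3,.014),('r2',235,172,.014)): print(n,ray(im,u,v,z).round(4))
for s in ('top','side'):
    W=cloud(load(s))
    for n,x,y,h in (('jar',.62,.367,.105),('glue',.51,.433,.145),('tin',.695,.08,.06)):
        m=(np.hypot(W[...,0]-x,W[...,1]-y)<.045)&(W[...,2]>h-.008); p=W[m]; print(s,n,m.sum(),((p.max(0)+p.min(0))/2).round(4) if m.sum() else '',p.mean(0).round(4))
E
```

```text
brushL mid [0.547  0.2735] len 0.121 ang -148.9 [0.599 0.305] [0.495 0.242]
gouge mid [0.4437 0.1857] len 0.1284 ang -146.3 [0.497 0.221] [0.39 0.15]
brushR mid [0.4667 0.0839] len 0.1413 ang 40.2 [0.413 0.038] [0.521 0.13 ]
[[ 0.8936 -0.2272]
 [ 0.7004 -0.4986]
 [ 0.5171 -0.3643]
 [ 0.7054 -0.0987]] [ 0.7041 -0.2972]
0.3332 -125.45
0.2272 143.77
0.3256 54.67
0.2279 -34.31
handle mid [ 0.5603 -0.1925] len 0.1113 ang -125.1 [ 0.592 -0.147] [ 0.528 -0.238]
jar [0.6148 0.3711 0.105 ]
glue [0.5091 0.4372 0.145 ]
tin [0.6922 0.0817 0.06  ]
r1 [0.6096 0.1308 0.014 ]
r2 [0.6583 0.2677 0.014 ]
top jar 294 [0.6188 0.374  0.1035] [0.6179 0.3737 0.1044]
top glue 160 [0.5117 0.442  0.1432] [0.5116 0.4409 0.1439]
top tin 320 [0.6957 0.0818 0.0592] [0.6962 0.0829 0.0598]
side jar 434 [0.6136 0.3788 0.1023] [0.6118 0.3815 0.1043]
side glue 280 [0.5079 0.4455 0.1423] [0.5065 0.4483 0.144 ]
side tin 265 [0.6923 0.0869 0.0576] [0.6905 0.0906 0.0591]
```

The bench holds the glue bottle (red cap, top view 158,217), shellac jar (190,180) and tin (296,154). It also has two brushes (bristles at 243,226 and 282,216), the brown gouge2 (250,225 to 275,261) and two rosettes. The chest's drawer is slightly ajar, with its handle from (376,186) to (409,207).

```bash
python3 -m pendant '[{"tx":39.2,"ty":35.7,"tz":-5,"az":37.6,"jaw":-0.4},{"tx":39.2,"ty":35.7,"tz":-5,"az":37.6,"jaw":-0.4},{"tx":39.2,"ty":35.7,"tz":-5,"az":37.6,"jaw":-0.4},{"tx":39.2,"ty":35.7,"tz":-5,"az":37.6,"jaw":-0.4},{"tx":39.2,"ty":35.7,"tz":-5,"az":37.6,"jaw":-0.4},{"tx":39.2,"ty":35.7,"tz":-5,"az":37.6,"jaw":-0.4},{"tx":39.2,"ty":35.7,"tz":-5,"az":37.6,"jaw":-0.4},{"tx":39.2,"ty":35.7,"tz":-5,"az":37.6,"jaw":-0.4},{"tx":39.2,"ty":35.7,"tz":-5,"az":37.6,"jaw":-0.4},{"tx":39.2,"ty":35.7,"tz":-5,"az":37.6,"jaw":-0.4}]'
python3 - <<'E'
from h import *
im=shot('wrist','w1.png'); print(im['fx'],im['pose'].round(3).tolist())
W=cloud(im); np.set_printoptions(suppress=True)
# points on handle bar: z 0.035..0.055 near expected
m=(W[...,2]>.042)&(W[...,2]<.053)
xh=np.array([.816,-.578]);yh=np.array([.578,.816]);q=(W[...,:2]-[.704,-.297])
X=q@xh;Y=q@yh; m&=(X<-.165)&(X>-.21)&(abs(Y)<.07); print(m.sum(),W[m].mean(0), X[m].min(),X[m].max(),Y[m].min(),Y[m].max(),np.polyfit(Y[m],X[m],1))
E
```

```text
277.9718597728575 [[0.292, -0.904, -0.313, 0.249], [-0.956, -0.277, -0.094, -0.525], [-0.002, 0.327, -0.945, 0.373], [0.0, 0.0, 0.0, 1.0]]invalid input at $[0]: expected keys jaw, tx, ty, tz, ax, ay, az
<stdin>:7: RuntimeWarning: Mean of empty slice.
  ret = um.true_divide(
Traceback (most recent call last):
ValueError: zero-size array to reduction operation minimum which has no identity
```

View pics/w1.png

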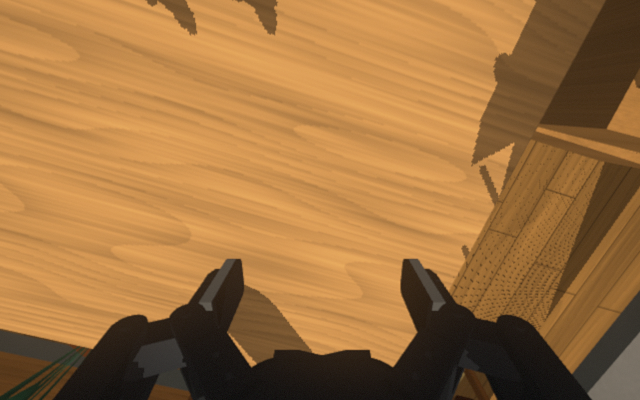

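The wrist view shows empty bench because the move was refused: every row needs all the keys. I'll resend it.

```bash
python3 -m pendant '[{"jaw":-0.4,"tx":39.2,"ty":35.7,"tz":-5,"ax":0,"ay":0,"az":37.6},{"jaw":-0.4,"tx":39.2,"ty":35.7,"tz":-5,"ax":0,"ay":0,"az":37.6},{"jaw":-0.4,"tx":39.2,"ty":35.7,"tz":-5,"ax":0,"ay":0,"az":37.6},{"jaw":-0.4,"tx":39.2,"ty":35.7,"tz":-5,"ax":0,"ay":0,"az":37.6},{"jaw":-0.4,"tx":39.2,"ty":35.7,"tz":-5,"ax":0,"ay":0,"az":37.6},{"jaw":-0.4,"tx":39.2,"ty":35.7,"tz":-5,"ax":0,"ay":0,"az":37.6},{"jaw":-0.4,"tx":39.2,"ty":35.7,"tz":-5,"ax":0,"ay":0,"az":37.6},{"jaw":-0.4,"tx":39.2,"ty":35.7,"tz":-5,"ax":0,"ay":0,"az":37.6},{"jaw":-0.4,"tx":39.2,"ty":35.7,"tz":-5,"ax":0,"ay":0,"az":37.6},{"jaw":-0.4,"tx":39.2,"ty":35.7,"tz":-5,"ax":0,"ay":0,"az":37.6}]'
cat >> h.py <<'E'
from scipy.spatial.transform import Rotation as Rn
def tool():
    s=manip.get_state(); q=s['ee_rot']; R=Rn.from_quat([q[1],q[2],q[3],q[0]]).as_matrix()
    return s['position'], np.degrees(np.arctan2(R[1,1],R[0,1])), R[:,2]
C0=np.array([.704,-.297]);xh=np.array([.816,-.578]);yh=np.array([.578,.816])
def chest(W): q=W[...,:2]-C0; return q@xh,q@yh
E
python3 - <<'E'
from h import *
np.set_printoptions(suppress=True,precision=4)
print(tool())
im=shot('wrist'); W=cloud(im); X,Y=chest(W); Z=W[...,2]
m=(Z>.042)&(Z<.058)&(X<-.16)&(X>-.21)&(abs(Y)<.07); print(m.sum(),W[m].mean(0), X[m].min(),X[m].max(),Y[m].min(),Y[m].max(),np.polyfit(Y[m],X[m],1))
E
```

```text
clock: 1.4
position: [0.5614, -0.1909, 0.1804]
ee_rot: [-0.001, 0.888, 0.46, -0.0]
contact_force: [-1.1, -0.4, 0.6]
width: 0.0255
gripper_force: 0.0
(array([ 0.5614, -0.1909,  0.1804]), np.float64(-35.182954041324834), array([-0.0008,  0.0008, -1.    ]))
1366 [ 0.5646 -0.1873  0.048 ] -0.18430334907965962 -0.1600628100063072 -0.05427056171176741 0.06395850602075531 [ 0.0048 -0.1772]
```

```bash
python3 -m pendant '[{"jaw":-0.4,"tx":0,"ty":0,"tz":-6,"ax":0,"ay":0,"az":0},{"jaw":-0.4,"tx":0,"ty":0,"tz":-11,"ax":0,"ay":0,"az":0},{"jaw":-0.4,"tx":0,"ty":0,"tz":-14,"ax":0,"ay":0,"az":0},{"jaw":-0.4,"tx":0,"ty":0,"tz":-15.5,"ax":0,"ay":0,"az":0},{"jaw":-0.4,"tx":0,"ty":0,"tz":-15.5,"ax":0,"ay":0,"az":0},{"jaw":-1,"tx":0,"ty":0,"tz":-15.5,"ax":0,"ay":0,"az":0},{"jaw":-1,"tx":0,"ty":0,"tz":-15.5,"ax":0,"ay":0,"az":0},{"jaw":-1,"tx":0,"ty":0,"tz":-15.5,"ax":0,"ay":0,"az":0},{"jaw":-1,"tx":0,"ty":0,"tz":-15.5,"ax":0,"ay":0,"az":0}]' 40
```

```text
clock: 2.58
position: [0.5604, -0.1938, 0.0273]
ee_rot: [0.001, 0.888, 0.459, 0.0]
contact_force: [-2.9, -2.7, 5.7]
width: 0.0096
gripper_force: 39.3
```

```bash
python3 -m pendant '[{"jaw":-1,"tx":-1.2,"ty":0.9,"tz":0,"ax":0,"ay":0,"az":0},{"jaw":-1,"tx":-3.3,"ty":2.3,"tz":0,"ax":0,"ay":0,"az":0},{"jaw":-1,"tx":-5.3,"ty":3.8,"tz":0,"ax":0,"ay":0,"az":0},{"jaw":-1,"tx":-7.3,"ty":5.2,"tz":0,"ax":0,"ay":0,"az":0},{"jaw":-1,"tx":-9.4,"ty":6.6,"tz":0,"ax":0,"ay":0,"az":0},{"jaw":-1,"tx":-11.4,"ty":8.1,"tz":0,"ax":0,"ay":0,"az":0},{"jaw":-1,"tx":-12.8,"ty":9.1,"tz":0,"ax":0,"ay":0,"az":0},{"jaw":-1,"tx":-13.5,"ty":9.5,"tz":0,"ax":0,"ay":0,"az":0},{"jaw":-1,"tx":-13.5,"ty":9.5,"tz":0,"ax":0,"ay":0,"az":0}]'
```

```text
clock: 3.7
position: [0.4248, -0.0977, 0.0272]
ee_rot: [0.0, 0.888, 0.459, 0.0]
contact_force: [-2.2, -2.5, 8.7]
width: 0.0095
gripper_force: 40.7
```

```bash
python3 -m pendant '[{"jaw":-0.4,"tx":0,"ty":0,"tz":0,"ax":0,"ay":0,"az":0},{"jaw":-0.4,"tx":0,"ty":0,"tz":0,"ax":0,"ay":0,"az":0},{"jaw":-0.4,"tx":0,"ty":0,"tz":0,"ax":0,"ay":0,"az":0},{"jaw":-0.4,"tx":0,"ty":0,"tz":6,"ax":0,"ay":0,"az":0},{"jaw":0,"tx":0,"ty":0,"tz":12,"ax":0,"ay":0,"az":0},{"jaw":0,"tx":3.3,"ty":17.4,"tz":17,"ax":0,"ay":0,"az":-14.8},{"jaw":0,"tx":3.3,"ty":17.4,"tz":17,"ax":0,"ay":0,"az":-14.8},{"jaw":0,"tx":3.3,"ty":17.4,"tz":17,"ax":0,"ay":0,"az":-14.8},{"jaw":0,"tx":3.3,"ty":17.4,"tz":17,"ax":0,"ay":0,"az":-14.8},{"jaw":0,"tx":3.3,"ty":17.4,"tz":17,"ax":0,"ay":0,"az":-14.8}]'
python3 - <<'E'
from h import *
print(tool())
a=shot('wrist')['pixels']; b=shot('top')['pixels']
cv2.imwrite('pics/w2.png',a)
cv2.imwrite('pics/t2.png',cv2.resize(b[70:270,240:500],None,fx=3,fy=3,interpolation=cv2.INTER_CUBIC))
E
```

```text
clock: 4.95
position: [0.4578, 0.0763, 0.1959]
ee_rot: [0.0, 0.94, 0.341, -0.001]
contact_force: [-0.6, -0.8, 0.1]
width: 0.0427
gripper_force: 0.0
(array([0.45781131, 0.07628573, 0.19592007]), np.float64(-50.0911502504098), array([-8.49949634e-04, -7.14844862e-04, -9.99999383e-01]))
```

View pics/w2.png

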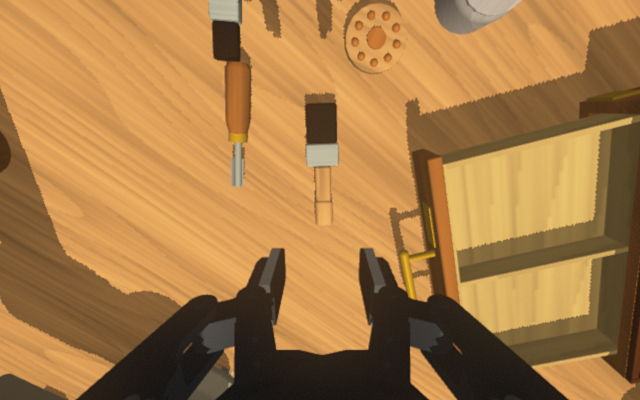

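View pics/t2.png

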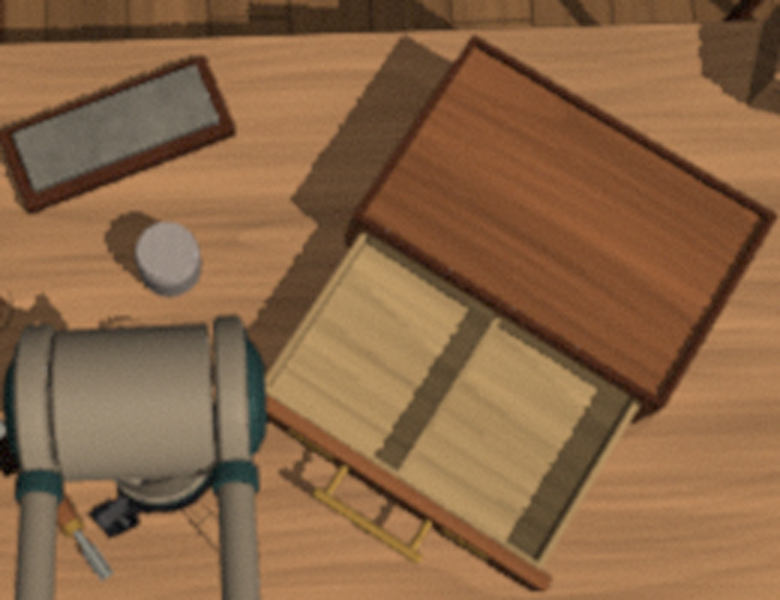

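The wrist view shows the near brush with bristle end at (320,103) and handle end at (323,223). gouge2 runs from (238,62) to (237,185), and the other brush's bristles sit just beyond it. The top view shows the drawer well open with both bays clear.

```bash
cat >> h.py <<'E'
def line(im,n,a,b,z):
    A=ray(im,*a,z);B=ray(im,*b,z);d=(B-A)[:2];print(n,'mid',((A+B)/2).round(4)[:2],'len',np.hypot(*d).round(4),'ang',np.degrees(np.arctan2(d[1],d[0])).round(1),A[:2].round(3),B[:2].round(3))
E
python3 - <<'E'
from h import *
im=load('wrist')
line(im,'brush',(323,223),(320,103),.013)
line(im,'ferrule w',(306,155),(339,155),.016)
line(im,'brush start/ferrule start',(323,223),(322,167),.013)
line(im,'gouge',(238,62),(237,185),.015)
t=load('top'); f=lambda u,v:(240+u/3,70+v/3)
line(t,'front face outer top',f(268,405),f(545,582),.062)
line(t,'handle',f(320,492),f(415,556),.048)
line(t,'divider',f(487,320),f(383,468),.053)
line(t,'Lwall',f(365,240),f(272,382),.058)
line(t,'Rwall',f(637,405),f(535,560),.058)
for a in [f(383,468),f(487,320),f(320,492),f(415,556),f(272,382),f(545,582)]:print(np.array(chest(ray(t,*a,.055)[None,:])).ravel().round(4))
E
```

```text
brush mid [0.4704 0.0873] len 0.1435 ang 41.3 [0.417 0.04 ] [0.524 0.135]
ferrule w mid [0.4826 0.0961] len 0.0382 ang -50.1 [0.47  0.111] [0.495 0.081]
brush start/ferrule start mid [0.4438 0.0636] len 0.0721 ang 40.9 [0.417 0.04 ] [0.471 0.087]
gouge mid [0.4446 0.1891] len 0.134 ang -146.3 [0.5   0.226] [0.389 0.152]
front face outer top mid [ 0.4534 -0.132 ] len 0.301 ang -125.1 [ 0.54  -0.009] [ 0.367 -0.255]
handle mid [ 0.4265 -0.0974] len 0.1057 ang -126.2 [ 0.458 -0.055] [ 0.395 -0.14 ]
divider mid [ 0.5473 -0.169 ] len 0.1767 ang 142.0 [ 0.617 -0.223] [ 0.478 -0.115]
Lwall mid [ 0.6311 -0.0618] len 0.1676 ang 145.0 [ 0.7  -0.11] [ 0.563 -0.014]
Rwall mid [ 0.4577 -0.3032] len 0.1781 ang 142.3 [ 0.528 -0.358] [ 0.387 -0.249]
[-0.2905  0.0181]
[-0.1142  0.0098]
[-0.3418  0.0554]
[-0.3435 -0.0497]
[-0.2787  0.1496]
[-0.2981 -0.1621]
```

```bash
python3 -m pendant '[{"jaw":0,"tx":0,"ty":0,"tz":-6,"ax":0,"ay":0,"az":0.5},{"jaw":0,"tx":0,"ty":0,"tz":-12,"ax":0,"ay":0,"az":0.5},{"jaw":0,"tx":0,"ty":0,"tz":-16.5,"ax":0,"ay":0,"az":0.5},{"jaw":0,"tx":0.1,"ty":0,"tz":-18.5,"ax":0,"ay":0,"az":0.5},{"jaw":0,"tx":0.1,"ty":0,"tz":-19.2,"ax":0,"ay":0,"az":0.5},{"jaw":-1,"tx":0.1,"ty":0,"tz":-19.2,"ax":0,"ay":0,"az":0.5},{"jaw":-1,"tx":0.1,"ty":0,"tz":-19.2,"ax":0,"ay":0,"az":0.5},{"jaw":-1,"tx":0.1,"ty":0,"tz":-19.2,"ax":0,"ay":0,"az":0.5},{"jaw":-1,"tx":0.1,"ty":0,"tz":-19.2,"ax":0,"ay":0,"az":0.5},{"jaw":-1,"tx":0.1,"ty":0,"tz":-19.2,"ax":0,"ay":0,"az":0.5}]' 35
```

```text
clock: 6.3
position: [0.4595, 0.0762, 0.0049]
ee_rot: [0.0, 0.939, 0.345, 0.001]
contact_force: [-0.1, -0.3, 3.2]
width: 0.0179
gripper_force: 38.4
```

```bash
python3 -m pendant '[{"jaw":-1,"tx":0,"ty":0,"tz":6,"ax":0,"ay":0,"az":0},{"jaw":-1,"tx":0,"ty":0,"tz":12,"ax":0,"ay":0,"az":0},{"jaw":-1,"tx":0.1,"ty":-6,"tz":14,"ax":0,"ay":0,"az":-10},{"jaw":-1,"tx":0.1,"ty":-11,"tz":14,"ax":0,"ay":0,"az":-20},{"jaw":-1,"tx":0.2,"ty":-16,"tz":14,"ax":0,"ay":0,"az":-30},{"jaw":-1,"tx":0.2,"ty":-21,"tz":14,"ax":0,"ay":0,"az":-40},{"jaw":-1,"tx":0.3,"ty":-26,"tz":14,"ax":0,"ay":0,"az":-50},{"jaw":-1,"tx":0.3,"ty":-30,"tz":14,"ax":0,"ay":0,"az":-60},{"jaw":-1,"tx":0.4,"ty":-33.8,"tz":14,"ax":0,"ay":0,"az":-70},{"jaw":-1,"tx":0.4,"ty":-33.8,"tz":14,"ax":0,"ay":0,"az":-75.5}]'
python3 - <<'E'
from h import *
p,y,_=tool(); print(p,y,chest(p),manip.get_state()['width'])
a=shot('wrist','w3.png')
E
```

```text
clock: 7.55
position: [0.4634, -0.2648, 0.1441]
ee_rot: [0.001, 0.952, -0.305, 0.0]
contact_force: [-1.1, 0.8, -0.3]
width: 0.0178
gripper_force: 38.0
[ 0.46337298 -0.26482399  0.14410408] -125.57362471354503 (np.float64(-0.2149493855936436), np.float64(-0.11282679479999527)) 0.017807601849435355
```

View pics/w3.png

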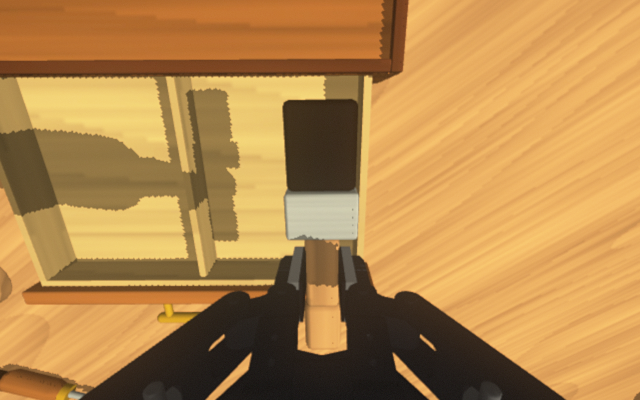

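The brush is held, with its ferrule at (322,215), over the right bay. The divider is near (185,170), the right wall near (365,170) and the front wall near row 270. I'll measure the walls from these.

Run:
```python
from h import *
im=load('wrist')
for n,u,v,z in (('Rwall out',372,110,.058),('Rwall out',369,170,.058),('div L',163,80,.053),('div R',177,80,.053),('div L',204,275,.053),('div R',214,272,.053),('frontwall inner',120,262,.058),('face outer',120,302,.06),('Lwall out',2,86,.058),('Lwall out',40,285,.058),('lip front',250,74,.088),('corner lip',393,74,.088)):
    print(n,np.array(chest(ray(im,u,v,z)[None])).ravel().round(4))
```

```text
Rwall out [-0.133  -0.1522]
Rwall out [-0.1805 -0.1523]
div L [-0.1103  0.0092]
div R [-0.1104 -0.0015]
div L [-0.2851  0.0026]
div R [-0.2817 -0.0076]
frontwall inner [-0.2672  0.077 ]
face outer [-0.3109  0.0862]
Lwall out [-0.1144  0.1297]
Lwall out [-0.2922  0.1606]
lip front [-0.11   -0.0664]
corner lip [-0.1105 -0.1596]
```

```bash
python3 -m pendant '[{"jaw":-1,"tx":1.1,"ty":0.2,"tz":0,"ax":0,"ay":0,"az":0},{"jaw":-1,"tx":1.1,"ty":0.2,"tz":-5,"ax":0,"ay":0,"az":0},{"jaw":-1,"tx":1.1,"ty":0.2,"tz":-8.5,"ax":0,"ay":0,"az":0},{"jaw":-1,"tx":1.1,"ty":0.2,"tz":-10.5,"ax":0,"ay":0,"az":0},{"jaw":-1,"tx":1.1,"ty":0.2,"tz":-11.4,"ax":0,"ay":0,"az":0},{"jaw":-1,"tx":1.1,"ty":0.2,"tz":-11.4,"ax":0,"ay":0,"az":0},{"jaw":-0.25,"tx":1.1,"ty":0.2,"tz":-11.4,"ax":0,"ay":0,"az":0},{"jaw":-0.25,"tx":1.1,"ty":0.2,"tz":-11.4,"ax":0,"ay":0,"az":0},{"jaw":-0.25,"tx":1.1,"ty":0.2,"tz":-11.4,"ax":0,"ay":0,"az":0}]'
```

```text
clock: 8.72
position: [0.4745, -0.2602, 0.031]
ee_rot: [0.0, 0.953, -0.302, 0.001]
contact_force: [-0.6, -0.4, -0.8]
width: 0.0323
gripper_force: 0.0
```

```bash
python3 -m pendant '[{"jaw":-0.25,"tx":0,"ty":0,"tz":5,"ax":0,"ay":0,"az":0},{"jaw":-0.25,"tx":0,"ty":0,"tz":10,"ax":0,"ay":0,"az":0},{"jaw":0.1,"tx":-0.3,"ty":6,"tz":13,"ax":0,"ay":0,"az":10},{"jaw":0.1,"tx":-0.5,"ty":12,"tz":15,"ax":0,"ay":0,"az":20},{"jaw":0.1,"tx":-0.8,"ty":18,"tz":16,"ax":0,"ay":0,"az":30},{"jaw":0.1,"tx":-1,"ty":24,"tz":16.9,"ax":0,"ay":0,"az":40},{"jaw":0.1,"tx":-1.2,"ty":30,"tz":16.9,"ax":0,"ay":0,"az":50},{"jaw":0.1,"tx":-1.5,"ty":36,"tz":16.9,"ax":0,"ay":0,"az":60},{"jaw":0.1,"tx":-1.8,"ty":42,"tz":16.9,"ax":0,"ay":0,"az":69},{"jaw":0.1,"tx":-2,"ty":45.6,"tz":16.9,"ax":0,"ay":0,"az":69}]'
python3 - <<'E'
from h import *
print(tool()[:2]); a=shot('wrist','w4.png')
E
```

```text
clock: 9.98
position: [0.4536, 0.1987, 0.1998]
ee_rot: [-0.0, 0.956, 0.292, 0.001]
contact_force: [1.0, -0.6, 0.4]
width: 0.0472
gripper_force: 0.0
(array([0.45360997, 0.19870916, 0.19975622]), np.float64(-56.02181300062344))
```

View pics/w4.png

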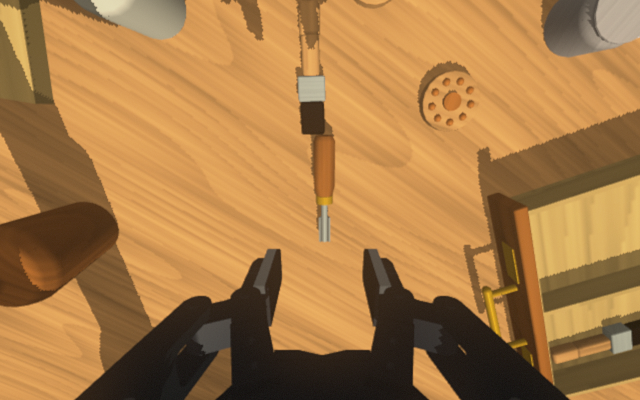

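gouge2 runs from (323,137) to (324,241). The brush2 ferrule is at (312,76–101) with its bristle end at (313,133). Brush1 lies in the right bay.

Run:
```python
from h import *
im=load('wrist')
line(im,'gouge',(323,137),(324,241),.015)
line(im,'handle/ferrule',(323,137),(325,198),.015)
line(im,'brush2 head',(311.5,76),(313,133),.014)
line(im,'ferr w',(298,88),(326,87),.016)
line(im,'brush2 handle',(313,28),(311.5,76),.014)
```

```text
gouge mid [0.4428 0.189 ] len 0.1329 ang -145.4 [0.497 0.227] [0.388 0.151]
handle/ferrule mid [0.4676 0.2051] len 0.0738 ang -144.0 [0.497 0.227] [0.438 0.183]
brush2 head mid [0.5192 0.2559] len 0.0599 ang -145.1 [0.544 0.273] [0.495 0.239]
ferr w mid [0.5344 0.2662] len 0.0304 ang -54.1 [0.525 0.279] [0.543 0.254]
brush2 handle mid [0.563  0.2848] len 0.0451 ang -148.7 [0.582 0.296] [0.544 0.273]
```

```bash
python3 -m pendant '[{"jaw":0.1,"tx":0,"ty":-0.3,"tz":-6,"ax":0,"ay":0,"az":0.7},{"jaw":0.1,"tx":0,"ty":-0.3,"tz":-12,"ax":0,"ay":0,"az":0.7},{"jaw":0.1,"tx":0,"ty":-0.3,"tz":-16.5,"ax":0,"ay":0,"az":0.7},{"jaw":0.1,"tx":0,"ty":-0.3,"tz":-18.7,"ax":0,"ay":0,"az":0.7},{"jaw":0.1,"tx":0,"ty":-0.3,"tz":-19.5,"ax":0,"ay":0,"az":0.7},{"jaw":-1,"tx":0,"ty":-0.3,"tz":-19.5,"ax":0,"ay":0,"az":0.7},{"jaw":-1,"tx":0,"ty":-0.3,"tz":-19.5,"ax":0,"ay":0,"az":0.7},{"jaw":-1,"tx":0,"ty":-0.3,"tz":-19.5,"ax":0,"ay":0,"az":0.7},{"jaw":-1,"tx":0,"ty":-0.3,"tz":-19.5,"ax":0,"ay":0,"az":0.7},{"jaw":-1,"tx":0,"ty":-0.3,"tz":-19.5,"ax":0,"ay":0,"az":0.7}]' 35
```

```text
clock: 11.28
position: [0.4547, 0.1932, 0.005]
ee_rot: [0.0, 0.955, 0.297, 0.001]
contact_force: [-1.1, -0.8, 5.1]
width: 0.024
gripper_force: 37.1
```

```bash
python3 -m pendant '[{"jaw":-1,"tx":0,"ty":0,"tz":6,"ax":0,"ay":0,"az":0},{"jaw":-1,"tx":0,"ty":0,"tz":12,"ax":0,"ay":0,"az":0},{"jaw":-1,"tx":2,"ty":-5,"tz":14,"ax":0,"ay":0,"az":-10},{"jaw":-1,"tx":4,"ty":-10,"tz":14,"ax":0,"ay":0,"az":-20},{"jaw":-1,"tx":6,"ty":-15,"tz":14,"ax":0,"ay":0,"az":-30},{"jaw":-1,"tx":8,"ty":-20,"tz":14,"ax":0,"ay":0,"az":-40},{"jaw":-1,"tx":11,"ty":-25,"tz":14,"ax":0,"ay":0,"az":-50},{"jaw":-1,"tx":13,"ty":-29,"tz":14,"ax":0,"ay":0,"az":-60},{"jaw":-1,"tx":14.2,"ty":-31.3,"tz":14,"ax":0,"ay":0,"az":-70},{"jaw":-1,"tx":14.2,"ty":-31.3,"tz":14,"ax":0,"ay":0,"az":-70}]'
python3 - <<'E'
from h import *
p,y,_=tool(); print(p,y,chest(p),manip.get_state()['width'])
E
```

```text
clock: 12.52
position: [0.5967, -0.1217, 0.1436]
ee_rot: [0.0, 0.952, -0.306, -0.0]
contact_force: [-0.1, 1.0, -1.3]
width: 0.024
gripper_force: 36.3
[ 0.59666612 -0.12170023  0.14357281] -125.59450181008627 (np.float64(-0.18890771623605998), np.float64(0.0810056259326323)) 0.024033682430755144
```

```bash
python3 -m pendant '[{"jaw":-1,"tx":0,"ty":0,"tz":-5,"ax":0,"ay":0,"az":0},{"jaw":-1,"tx":0,"ty":0,"tz":-8.5,"ax":0,"ay":0,"az":0},{"jaw":-1,"tx":0,"ty":0,"tz":-10.5,"ax":0,"ay":0,"az":0},{"jaw":-1,"tx":0,"ty":0,"tz":-11.4,"ax":0,"ay":0,"az":0},{"jaw":-1,"tx":0,"ty":0,"tz":-11.4,"ax":0,"ay":0,"az":0},{"jaw":0,"tx":0,"ty":0,"tz":-11.4,"ax":0,"ay":0,"az":0},{"jaw":0,"tx":0,"ty":0,"tz":-11.4,"ax":0,"ay":0,"az":0},{"jaw":0,"tx":0,"ty":0,"tz":-11.4,"ax":0,"ay":0,"az":0},{"jaw":0,"tx":0,"ty":0,"tz":-6,"ax":0,"ay":0,"az":0},{"jaw":0,"tx":0,"ty":0,"tz":0,"ax":0,"ay":0,"az":0}]'
```

```text
clock: 13.78
position: [0.5955, -0.1197, 0.1448]
ee_rot: [0.0, 0.952, -0.305, -0.001]
contact_force: [1.1, 0.1, 0.9]
width: 0.0425
gripper_force: 0.0
```

```bash
python3 -m pendant '[{"jaw":0,"tx":-0.5,"ty":5,"tz":3,"ax":0,"ay":0,"az":10},{"jaw":0,"tx":-1,"ty":10,"tz":5.5,"ax":0,"ay":0,"az":20},{"jaw":0,"tx":-1.5,"ty":15,"tz":5.5,"ax":0,"ay":0,"az":30},{"jaw":0,"tx":-2,"ty":20,"tz":5.5,"ax":0,"ay":0,"az":40},{"jaw":0,"tx":-2.5,"ty":26,"tz":5.5,"ax":0,"ay":0,"az":50},{"jaw":0,"tx":-3,"ty":32,"tz":5.5,"ax":0,"ay":0,"az":60},{"jaw":0,"tx":-3.6,"ty":37,"tz":5.5,"ax":0,"ay":0,"az":69.5},{"jaw":0,"tx":-4,"ty":40.1,"tz":5.5,"ax":0,"ay":0,"az":69.5},{"jaw":0,"tx":-4,"ty":40.1,"tz":5.5,"ax":0,"ay":0,"az":69.5}]'
python3 - <<'E'
from h import *
print(tool()[:2]); a=shot('wrist','w5.png'); b=shot('top')
E
```

```text
clock: 14.9
position: [0.5556, 0.2833, 0.1995]
ee_rot: [-0.0, 0.956, 0.294, 0.0]
contact_force: [0.3, -1.1, 0.4]
width: 0.0426
gripper_force: 0.0
(array([0.5555727 , 0.2833273 , 0.19945016]), np.float64(-55.800453136414305))
```

View pics/w5.png

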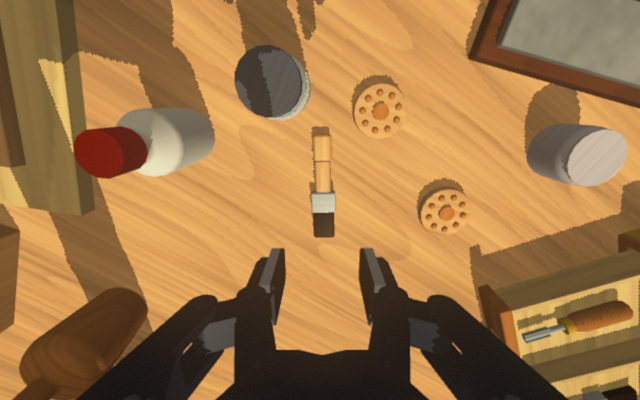

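Brush2 runs from its handle end at (321,127) to its bristle end at (324,237), with the ferrule starting at (323,193). The gouge is in the left bay.

Run:
```python
from h import *
im=load('wrist')
line(im,'brush2',(321.5,127),(324,237),.013)
line(im,'handle',(321.5,127),(323,193),.013)
for n,u,v,z in (('jar',272,83,.105),('glue',100,150,.145),('tin',598,157,.06),('r2',379,110,.014),('r1',444,212,.014)): print(n,ray(im,u,v,z).round(4))
W=cloud(im)
for n,x,y,h in (('jar',.616,.374,.105),('glue',.51,.44,.145),('tin',.694,.083,.06)):
    m=(np.hypot(W[...,0]-x,W[...,1]-y)<.045)&(W[...,2]>h-.008); p=W[m]; print(n,m.sum(),((p.max(0)+p.min(0))/2).round(4) if m.sum() else '',p.mean(0).round(4))
```

```text
brush2 mid [0.5508 0.2788] len 0.139 ang -144.5 [0.607 0.319] [0.494 0.238]
handle mid [0.5752 0.2963] len 0.0789 ang -144.5 [0.607 0.319] [0.543 0.273]
jar [0.6182 0.3733 0.105 ]
glue [0.5141 0.444  0.145 ]
tin [0.7432 0.0724 0.06  ]
r2 [0.6587 0.2764 0.014 ]
r1 [0.6085 0.1331 0.014 ]
jar 3828 [0.6162 0.3767 0.1025] [0.6169 0.3769 0.1049]
glue 2256 [0.5103 0.4439 0.142 ] [0.512  0.4427 0.1442]
tin 1085 [0.7254 0.0754 0.057 ] [0.7254 0.0784 0.0589]
```

```bash
python3 -m pendant '[{"jaw":0,"tx":0,"ty":0,"tz":-6,"ax":0,"ay":0,"az":1},{"jaw":0,"tx":0,"ty":0,"tz":-12,"ax":0,"ay":0,"az":1},{"jaw":0,"tx":0,"ty":0,"tz":-16.5,"ax":0,"ay":0,"az":1},{"jaw":0,"tx":0,"ty":0,"tz":-18.7,"ax":0,"ay":0,"az":1},{"jaw":0,"tx":0,"ty":0,"tz":-19.5,"ax":0,"ay":0,"az":1},{"jaw":-1,"tx":0,"ty":0,"tz":-19.5,"ax":0,"ay":0,"az":1},{"jaw":-1,"tx":0,"ty":0,"tz":-19.5,"ax":0,"ay":0,"az":1},{"jaw":-1,"tx":0,"ty":0,"tz":-19.5,"ax":0,"ay":0,"az":1},{"jaw":-1,"tx":0,"ty":0,"tz":-19.5,"ax":0,"ay":0,"az":1},{"jaw":-1,"tx":0,"ty":0,"tz":-19.5,"ax":0,"ay":0,"az":1}]' 35
```

```text
clock: 16.25
position: [0.5568, 0.2813, 0.0053]
ee_rot: [0.0, 0.954, 0.301, 0.001]
contact_force: [-0.2, -0.8, 5.5]
width: 0.0173
gripper_force: 39.1
```

```bash
python3 -m pendant '[{"jaw":-1,"tx":0,"ty":0,"tz":6,"ax":0,"ay":0,"az":0},{"jaw":-1,"tx":0,"ty":-2,"tz":11,"ax":0,"ay":0,"az":0},{"jaw":-1,"tx":-0.5,"ty":-8,"tz":13,"ax":0,"ay":0,"az":-10},{"jaw":-1,"tx":-1,"ty":-14,"tz":14,"ax":0,"ay":0,"az":-20},{"jaw":-1,"tx":-1.5,"ty":-20,"tz":14,"ax":0,"ay":0,"az":-30},{"jaw":-1,"tx":-2,"ty":-26,"tz":14,"ax":0,"ay":0,"az":-40},{"jaw":-1,"tx":-2.4,"ty":-32,"tz":14,"ax":0,"ay":0,"az":-50},{"jaw":-1,"tx":-2.7,"ty":-38,"tz":14,"ax":0,"ay":0,"az":-60},{"jaw":-1,"tx":-3,"ty":-44,"tz":14,"ax":0,"ay":0,"az":-70.3},{"jaw":-1,"tx":-3.3,"ty":-50.2,"tz":14,"ax":0,"ay":0,"az":-70.3}]'
python3 -m pendant '[{"jaw":-1,"tx":0,"ty":0,"tz":0,"ax":0,"ay":0,"az":0}]'
python3 - <<'E'
from h import *
p,y,_=tool(); print(p,y,chest(p),manip.get_state()['width'])
a=shot('wrist','w6.png')
E
```

```text
clock: 17.5
position: [0.5227, -0.2225, 0.1442]
ee_rot: [-0.0, 0.953, -0.304, -0.0]
contact_force: [1.0, -0.8, 0.8]
width: 0.0179
gripper_force: 38.5
clock: 17.62
position: [0.523, -0.2254, 0.144]
ee_rot: [0.001, 0.952, -0.306, 0.0]
contact_force: [0.3, 0.4, -0.4]
width: 0.0177
gripper_force: 38.5
[ 0.52299587 -0.22543576  0.14400012] -125.60777745102303 (np.float64(-0.18906350047769435), np.float64(-0.04622397060876135)) 0.01765538934574077
```

View pics/w6.png

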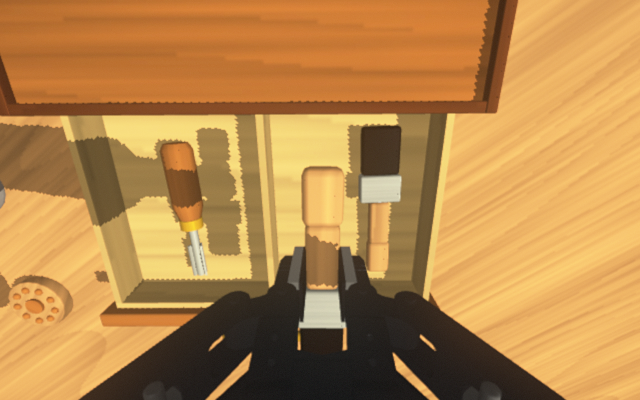

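Gouge2 is in the left bay at (183,200) and brush1 in the right bay at (380,200). Brush2 is held between the divider and brush1, so I'll set it down there.

```bash
python3 -m pendant '[{"jaw":-1,"tx":0.2,"ty":0.3,"tz":-5,"ax":0,"ay":0,"az":0},{"jaw":-1,"tx":0.2,"ty":0.3,"tz":-8.5,"ax":0,"ay":0,"az":0},{"jaw":-1,"tx":0.2,"ty":0.3,"tz":-10.5,"ax":0,"ay":0,"az":0},{"jaw":-1,"tx":0.2,"ty":0.3,"tz":-11.4,"ax":0,"ay":0,"az":0},{"jaw":-1,"tx":0.2,"ty":0.3,"tz":-11.4,"ax":0,"ay":0,"az":0},{"jaw":-0.25,"tx":0.2,"ty":0.3,"tz":-11.4,"ax":0,"ay":0,"az":0},{"jaw":-0.25,"tx":0.2,"ty":0.3,"tz":-11.4,"ax":0,"ay":0,"az":0},{"jaw":-0.25,"tx":0.2,"ty":0.3,"tz":-11.4,"ax":0,"ay":0,"az":0},{"jaw":-0.25,"tx":0.2,"ty":0.3,"tz":-6,"ax":0,"ay":0,"az":0},{"jaw":-0.25,"tx":0.2,"ty":0.3,"tz":0,"ax":0,"ay":0,"az":0}]'
python3 - <<'E'
from h import *
a=shot('wrist')['pixels']; p,y,_=tool(); print(p,y,chest(p))
cv2.imwrite('pics/w7.png',a[100:300,60:460])
E
```

```text
clock: 18.92
position: [0.5245, -0.2177, 0.1449]
ee_rot: [-0.0, 0.953, -0.303, -0.001]
contact_force: [1.7, -1.0, 0.1]
width: 0.0319
gripper_force: 0.0
[ 0.52921143 -0.22022604  0.15420692] -125.29853289284904 (np.float64(-0.1870028199143412), np.float64(-0.03838024546661243))
```

View pics/w7.png

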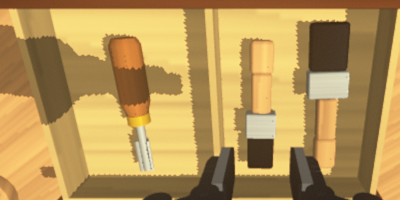

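The gouge is in the left bay and both brushes are in the right bay, all flat. I'll go back to the handle.

```bash
python3 -m pendant '[{"jaw":-0.4,"tx":-1,"ty":1.2,"tz":3,"ax":0,"ay":0,"az":10},{"jaw":-0.4,"tx":-2,"ty":2.4,"tz":3,"ax":0,"ay":0,"az":20},{"jaw":-0.4,"tx":-3,"ty":3.6,"tz":3,"ax":0,"ay":0,"az":30},{"jaw":-0.4,"tx":-4.5,"ty":5,"tz":3,"ax":0,"ay":0,"az":40},{"jaw":-0.4,"tx":-6,"ty":7,"tz":3,"ax":0,"ay":0,"az":50},{"jaw":-0.4,"tx":-7.5,"ty":9,"tz":3,"ax":0,"ay":0,"az":60},{"jaw":-0.4,"tx":-9,"ty":11,"tz":3,"ax":0,"ay":0,"az":70},{"jaw":-0.4,"tx":-10,"ty":12.5,"tz":3,"ax":0,"ay":0,"az":80},{"jaw":-0.4,"tx":-10,"ty":12.5,"tz":3,"ax":0,"ay":0,"az":90.4},{"jaw":-0.4,"tx":-10,"ty":12.5,"tz":3,"ax":0,"ay":0,"az":90.4}]'
python3 -m pendant '[{"jaw":-0.4,"tx":0,"ty":0,"tz":0,"ax":0,"ay":0,"az":0}]'
python3 - <<'E'
from h import *
np.set_printoptions(suppress=True,precision=4)
p,y,_=tool(); print(p,y,chest(p))
W=cloud(shot('wrist')); X,Y=chest(W); Z=W[...,2]
m=(Z>.042)&(Z<.058)&(X<-.33)&(X>-.37)&(abs(Y)<.07); print(m.sum(),W[m].mean(0), X[m].min(),X[m].max(),Y[m].min(),Y[m].max(),np.polyfit(Y[m],X[m],1))
E
```

```text
clock: 20.23
position: [0.4251, -0.0928, 0.1746]
ee_rot: [0.0, 0.887, 0.462, 0.0]
contact_force: [0.5, 0.1, 0.6]
width: 0.0257
gripper_force: 0.0
clock: 20.35
position: [0.4253, -0.0931, 0.1744]
ee_rot: [0.0, 0.887, 0.461, 0.0]
contact_force: [0.3, 0.3, -0.4]
width: 0.0254
gripper_force: 0.0
[ 0.4253 -0.0931  0.1744] -35.055623635543604 (np.float64(-0.345247891601681), np.float64(0.005309552985934623))
1283 [ 0.4296 -0.0918  0.0481] -0.3482013529649895 -0.33075297997822783 -0.0550111498494767 0.06386219395473344 [-0.0006 -0.3425]
```

```bash
python3 -m pendant '[{"jaw":-0.4,"tx":0.1,"ty":-0.2,"tz":-6,"ax":0,"ay":0,"az":0},{"jaw":-0.4,"tx":0.1,"ty":-0.2,"tz":-11,"ax":0,"ay":0,"az":0},{"jaw":-0.4,"tx":0.1,"ty":-0.2,"tz":-14,"ax":0,"ay":0,"az":0},{"jaw":-0.4,"tx":0.1,"ty":-0.2,"tz":-14.8,"ax":0,"ay":0,"az":0},{"jaw":-0.4,"tx":0.1,"ty":-0.2,"tz":-14.8,"ax":0,"ay":0,"az":0},{"jaw":-1,"tx":0.1,"ty":-0.2,"tz":-14.8,"ax":0,"ay":0,"az":0},{"jaw":-1,"tx":0.1,"ty":-0.2,"tz":-14.8,"ax":0,"ay":0,"az":0},{"jaw":-1,"tx":0.1,"ty":-0.2,"tz":-14.8,"ax":0,"ay":0,"az":0}]' 40
python3 -m pendant '[{"jaw":-1,"tx":0.8,"ty":-0.6,"tz":0,"ax":0,"ay":0,"az":0},{"jaw":-1,"tx":2.4,"ty":-1.7,"tz":0,"ax":0,"ay":0,"az":0},{"jaw":-1,"tx":4.5,"ty":-3.2,"tz":0,"ax":0,"ay":0,"az":0},{"jaw":-1,"tx":6.5,"ty":-4.6,"tz":0,"ax":0,"ay":0,"az":0},{"jaw":-1,"tx":8.6,"ty":-6.1,"tz":0,"ax":0,"ay":0,"az":0},{"jaw":-1,"tx":10.6,"ty":-7.5,"tz":0,"ax":0,"ay":0,"az":0},{"jaw":-1,"tx":12.2,"ty":-8.7,"tz":0,"ax":0,"ay":0,"az":0},{"jaw":-1,"tx":13,"ty":-9.3,"tz":0,"ax":0,"ay":0,"az":0},{"jaw":-1,"tx":13.5,"ty":-9.5,"tz":0,"ax":0,"ay":0,"az":0},{"jaw":-1,"tx":13.5,"ty":-9.5,"tz":0,"ax":0,"ay":0,"az":0}]'
```

```text
clock: 21.4
position: [0.4273, -0.0954, 0.0275]
ee_rot: [0.001, 0.887, 0.462, 0.001]
contact_force: [-0.9, -0.3, 6.9]
width: 0.0096
gripper_force: 39.5
clock: 22.65
position: [0.5622, -0.1909, 0.0275]
ee_rot: [0.002, 0.887, 0.463, 0.001]
contact_force: [1.0, -1.6, 5.2]
width: 0.0094
gripper_force: 39.8
```

```bash
python3 -m pendant '[{"jaw":-1,"tx":0.4,"ty":-0.3,"tz":0,"ax":0,"ay":0,"az":0},{"jaw":-1,"tx":0.8,"ty":-0.6,"tz":0,"ax":0,"ay":0,"az":0},{"jaw":-1,"tx":0.8,"ty":-0.6,"tz":0,"ax":0,"ay":0,"az":0}]'
python3 -m pendant '[{"jaw":-1,"tx":0.4,"ty":-0.3,"tz":0,"ax":0,"ay":0,"az":0},{"jaw":-1,"tx":0.4,"ty":-0.3,"tz":0,"ax":0,"ay":0,"az":0}]'
```

```text
clock: 23.02
position: [0.57, -0.1964, 0.0275]
ee_rot: [0.001, 0.887, 0.463, 0.001]
contact_force: [0.1, -0.1, 5.9]
width: 0.0094
gripper_force: 39.8
clock: 23.28
position: [0.5739, -0.1992, 0.0275]
ee_rot: [0.001, 0.887, 0.463, 0.001]
contact_force: [-0.1, 0.1, 5.5]
width: 0.0095
gripper_force: 39.8
```

```bash
python3 -m pendant '[{"jaw":-1,"tx":0.4,"ty":-0.3,"tz":0,"ax":0,"ay":0,"az":0},{"jaw":-1,"tx":0.4,"ty":-0.3,"tz":0,"ax":0,"ay":0,"az":0}]'
python3 -m pendant '[{"jaw":-1,"tx":0.4,"ty":-0.3,"tz":0,"ax":0,"ay":0,"az":0},{"jaw":-1,"tx":0.4,"ty":-0.3,"tz":0,"ax":0,"ay":0,"az":0}]'
```

```text
clock: 23.52
position: [0.577, -0.2013, 0.0275]
ee_rot: [-0.0, 0.887, 0.462, 0.0]
contact_force: [-1.2, 1.8, 8.0]
width: 0.0099
gripper_force: 40.3
clock: 23.78
position: [0.5769, -0.2013, 0.0274]
ee_rot: [-0.005, 0.887, 0.462, -0.002]
contact_force: [-7.7, 7.7, 14.6]
width: 0.0097
gripper_force: 41.0
```

```bash
python3 -m pendant '[{"jaw":-1,"tx":-0.4,"ty":0.3,"tz":0,"ax":0,"ay":0,"az":0},{"jaw":-0.4,"tx":-0.4,"ty":0.3,"tz":0,"ax":0,"ay":0,"az":0},{"jaw":-0.4,"tx":-0.4,"ty":0.3,"tz":0,"ax":0,"ay":0,"az":0},{"jaw":-0.4,"tx":-0.4,"ty":0.3,"tz":0,"ax":0,"ay":0,"az":0},{"jaw":-0.4,"tx":-0.4,"ty":0.3,"tz":6,"ax":0,"ay":0,"az":0},{"jaw":-0.4,"tx":-0.4,"ty":0.3,"tz":12,"ax":0,"ay":0,"az":0},{"jaw":0.4,"tx":-1,"ty":2,"tz":18,"ax":0,"ay":0,"az":0},{"jaw":0.4,"tx":-2,"ty":8,"tz":22,"ax":0,"ay":0,"az":0},{"jaw":0.4,"tx":-3,"ty":14,"tz":24,"ax":0,"ay":0,"az":0},{"jaw":0.4,"tx":-4,"ty":20,"tz":24,"ax":0,"ay":0,"az":0}]'
python3 -m pendant '[{"jaw":0.4,"tx":-0.5,"ty":6,"tz":1,"ax":0,"ay":0,"az":0},{"jaw":0.4,"tx":-1,"ty":12,"tz":1,"ax":0,"ay":0,"az":0},{"jaw":0.4,"tx":-1.5,"ty":18,"tz":1,"ax":0,"ay":0,"az":0},{"jaw":0.4,"tx":-2,"ty":24,"tz":1,"ax":0,"ay":0,"az":0},{"jaw":0.4,"tx":-2.5,"ty":30,"tz":1,"ax":0,"ay":0,"az":0},{"jaw":0.4,"tx":-2.5,"ty":36,"tz":1,"ax":0,"ay":0,"az":0},{"jaw":0.4,"tx":-2.5,"ty":42,"tz":1,"ax":0,"ay":0,"az":0},{"jaw":0.4,"tx":-2.5,"ty":44.2,"tz":1,"ax":0,"ay":0,"az":0},{"jaw":0.4,"tx":-2.5,"ty":44.2,"tz":1,"ax":0,"ay":0,"az":0}]'
python3 - <<'E'
from h import *
np.set_printoptions(suppress=True,precision=4)
print(tool()[:2])
for s in ('top','wrist','side'):
    im=shot(s); W=cloud(im)
    for n,x,y,h in (('jar',.616,.374,.105),('glue',.51,.44,.145),('tin',.74,.073,.06)):
        m=(np.hypot(W[...,0]-x,W[...,1]-y)<.045)&(W[...,2]>h-.008)&(W[...,2]<h+.008); p=W[m]; print(s,n,m.sum(),((p.max(0)+p.min(0))/2) if m.sum() else '',p.mean(0) if m.sum() else '')
im=load('top')
line(im,'handle',(376.25,186.25),(409.5,207),.048)
t=im['pixels']; cv2.imwrite('pics/t3.png',cv2.resize(t[70:270,140:500],None,fx=2.2,fy=2.2,interpolation=cv2.INTER_CUBIC))
E
```

```text
clock: 25.02
position: [0.5444, -0.0134, 0.2678]
ee_rot: [0.002, 0.887, 0.462, 0.002]
contact_force: [0.7, 0.7, -0.3]
width: 0.0597
gripper_force: 0.0
clock: 26.15
position: [0.5179, 0.4289, 0.2747]
ee_rot: [0.0, 0.886, 0.463, -0.0]
contact_force: [0.2, -1.0, -1.1]
width: 0.0597
gripper_force: 0.0
(array([0.5179, 0.4289, 0.2747]), np.float64(-34.787801803826355))
top jar 289 [0.6187 0.3744 0.1038] [0.6177 0.3736 0.1046]
top glue 156 [0.5119 0.4423 0.1434] [0.5115 0.4411 0.1444]
top tin 315 [0.7422 0.0692 0.0592] [0.7419 0.0696 0.0598]
wrist jar 1690 [0.6159 0.377  0.1024] [0.6159 0.3786 0.1047]
wrist glue 944 [0.5099 0.4443 0.142 ] [0.5104 0.4452 0.1446]
wrist tin 1176 [0.7409 0.0721 0.057 ] [0.74   0.0757 0.0591]
side jar 430 [0.6135 0.3768 0.1028] [0.612  0.3812 0.1043]
side glue 284 [0.5074 0.4454 0.1423] [0.506  0.4485 0.1441]
side tin 14 [0.7451 0.0748 0.0558] [0.743  0.0898 0.0567]
handle mid [ 0.5603 -0.1925] len 0.1113 ang -125.1 [ 0.592 -0.147] [ 0.528 -0.238]
```

View pics/t3.png

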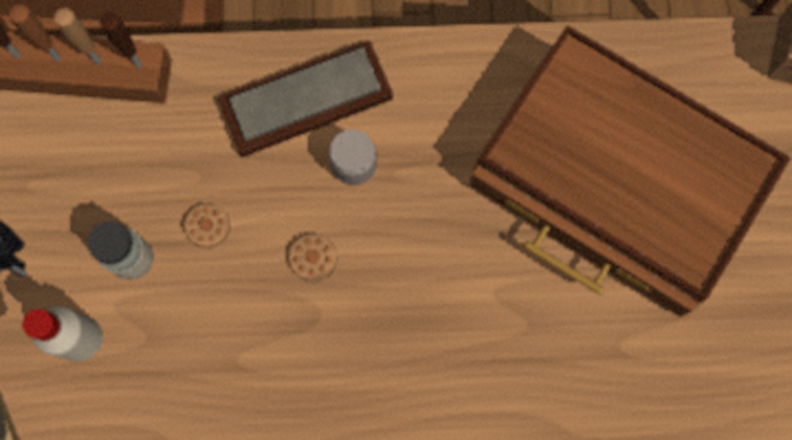

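The drawer is shut. The tin has been knocked to crop (352,155), next to the stone tray. The glue bottle and jar haven't moved.

```bash
python3 -m pendant '[{"jaw":0.4,"tx":-0.8,"ty":1.5,"tz":0,"ax":0,"ay":0,"az":0},{"jaw":0.4,"tx":-0.8,"ty":1.5,"tz":-3,"ax":0,"ay":0,"az":0},{"jaw":0.4,"tx":-0.8,"ty":1.5,"tz":-8,"ax":0,"ay":0,"az":0},{"jaw":0.4,"tx":-0.8,"ty":1.5,"tz":-8,"ax":0,"ay":0,"az":0}]' 35
python3 -c "
from h import *
print(tool())"
```

```text
clock: 26.8
position: [0.507, 0.4411, 0.192]
ee_rot: [0.001, 0.887, 0.462, -0.005]
contact_force: [-0.8, 0.2, -0.3]
width: 0.0598
gripper_force: 0.0
(array([0.50701511, 0.44106742, 0.19196017]), np.float64(-34.93188119376288), array([-0.00770035, -0.00514619, -0.99995711]))
```

```bash
python3 -m pendant '[{"jaw":0.4,"tx":0.3,"ty":0.2,"tz":-3,"ax":0,"ay":0,"az":0},{"jaw":0.4,"tx":0.3,"ty":0.2,"tz":-6,"ax":0,"ay":0,"az":0},{"jaw":0.4,"tx":0.3,"ty":0.2,"tz":-7.9,"ax":0,"ay":0,"az":0},{"jaw":0.4,"tx":0.3,"ty":0.2,"tz":-7.9,"ax":0,"ay":0,"az":0},{"jaw":-0.3,"tx":0.3,"ty":0.2,"tz":-7.9,"ax":0,"ay":0,"az":0},{"jaw":-0.3,"tx":0.3,"ty":0.2,"tz":-7.9,"ax":0,"ay":0,"az":0},{"jaw":-0.3,"tx":0.3,"ty":0.2,"tz":-7.9,"ax":0,"ay":0,"az":0},{"jaw":-0.3,"tx":0.3,"ty":0.2,"tz":-7.9,"ax":0,"ay":0,"az":0}]' 35
```

```text
clock: 27.8
position: [0.5136, 0.446, 0.1194]
ee_rot: [-0.001, 0.887, 0.463, 0.002]
contact_force: [-0.7, 1.0, 7.3]
width: 0.0348
gripper_force: 35.3
```

```bash
python3 -m pendant '[{"jaw":-0.3,"tx":0,"ty":0,"tz":3,"ax":0,"ay":0,"az":0},{"jaw":-0.3,"tx":0,"ty":0,"tz":8,"ax":0,"ay":0,"az":0},{"jaw":-0.3,"tx":0.3,"ty":-2,"tz":13,"ax":0,"ay":0,"az":0},{"jaw":-0.3,"tx":1,"ty":-6,"tz":15,"ax":0,"ay":0,"az":0},{"jaw":-0.3,"tx":1.8,"ty":-11,"tz":15,"ax":0,"ay":0,"az":0},{"jaw":-0.3,"tx":2.6,"ty":-16,"tz":15,"ax":0,"ay":0,"az":0},{"jaw":-0.3,"tx":3.4,"ty":-21,"tz":15,"ax":0,"ay":0,"az":0},{"jaw":-0.3,"tx":4.2,"ty":-26,"tz":15,"ax":0,"ay":0,"az":0},{"jaw":-0.3,"tx":5,"ty":-31,"tz":15,"ax":0,"ay":0,"az":0},{"jaw":-0.3,"tx":5.8,"ty":-36,"tz":15,"ax":0,"ay":0,"az":0}]'
python3 -m pendant '[{"jaw":-0.3,"tx":0.8,"ty":-5,"tz":0,"ax":0,"ay":0,"az":0},{"jaw":-0.3,"tx":1.6,"ty":-10,"tz":0,"ax":0,"ay":0,"az":0},{"jaw":-0.3,"tx":2.4,"ty":-15,"tz":0,"ax":0,"ay":0,"az":0},{"jaw":-0.3,"tx":3.2,"ty":-20,"tz":0,"ax":0,"ay":0,"az":0},{"jaw":-0.3,"tx":4,"ty":-25,"tz":0,"ax":0,"ay":0,"az":0},{"jaw":-0.3,"tx":4.8,"ty":-30,"tz":0,"ax":0,"ay":0,"az":0},{"jaw":-0.3,"tx":5.6,"ty":-35,"tz":0,"ax":0,"ay":0,"az":0},{"jaw":-0.3,"tx":6.4,"ty":-40,"tz":0,"ax":0,"ay":0,"az":0},{"jaw":-0.3,"tx":7.2,"ty":-45,"tz":0,"ax":0,"ay":0,"az":0},{"jaw":-0.3,"tx":7.4,"ty":-46.5,"tz":0,"ax":0,"ay":0,"az":0}]'
python3 -m pendant '[{"jaw":-0.3,"tx":0,"ty":0,"tz":0,"ax":0,"ay":0,"az":0},{"jaw":-0.3,"tx":0,"ty":0,"tz":0,"ax":0,"ay":0,"az":0}]'
python3 -c "
from h import *
p,y,_=tool(); print(p,y,_,chest(p))"
```

```text
clock: 29.05
position: [0.5705, 0.0831, 0.2668]
ee_rot: [0.0, 0.887, 0.463, -0.0]
contact_force: [0.7, 0.1, -1.7]
width: 0.035
gripper_force: 35.7
clock: 30.3
position: [0.6441, -0.3838, 0.2653]
ee_rot: [-0.0, 0.887, 0.461, -0.001]
contact_force: [-0.1, 1.1, -2.1]
width: 0.0351
gripper_force: 35.9
clock: 30.55
position: [0.6446, -0.3784, 0.2669]
ee_rot: [-0.001, 0.886, 0.463, 0.0]
contact_force: [0.4, 0.7, -2.5]
width: 0.0349
gripper_force: 36.0
[ 0.64461587 -0.37836623  0.26689629] -34.83074265222783 [-3.52091768e-04  1.38091669e-03 -9.99998985e-01] (np.float64(-0.0014277633753656455), np.float64(-0.10071887185761319))
```

```bash
python3 -m pendant '[{"jaw":-0.3,"tx":0,"ty":0,"tz":-3,"ax":0,"ay":0,"az":0},{"jaw":-0.3,"tx":0,"ty":0,"tz":-5,"ax":0,"ay":0,"az":0},{"jaw":-0.3,"tx":0,"ty":0,"tz":-5.8,"ax":0,"ay":0,"az":0},{"jaw":-0.3,"tx":0,"ty":0,"tz":-6.1,"ax":0,"ay":0,"az":0},{"jaw":-0.3,"tx":0,"ty":0,"tz":-6.4,"ax":0,"ay":0,"az":0},{"jaw":-0.3,"tx":0,"ty":0,"tz":-6.4,"ax":0,"ay":0,"az":0},{"jaw":-0.3,"tx":0,"ty":0,"tz":-6.4,"ax":0,"ay":0,"az":0}]'
```

```text
clock: 31.42
position: [0.6449, -0.3803, 0.2034]
ee_rot: [0.001, 0.887, 0.463, 0.0]
contact_force: [-0.4, 0.3, -2.2]
width: 0.035
gripper_force: 35.9
```

```bash
python3 -m pendant '[{"jaw":-0.3,"tx":0,"ty":0,"tz":-0.2,"ax":0,"ay":0,"az":0},{"jaw":-0.3,"tx":0,"ty":0,"tz":-0.2,"ax":0,"ay":0,"az":0}]'
```

```text
clock: 31.68
position: [0.6446, -0.3801, 0.2006]
ee_rot: [-0.0, 0.887, 0.463, -0.0]
contact_force: [0.8, 0.2, -2.3]
width: 0.0349
gripper_force: 35.9
```

```bash
python3 -m pendant '[{"jaw":-0.3,"tx":0,"ty":0,"tz":-0.1,"ax":0,"ay":0,"az":0},{"jaw":-0.3,"tx":0,"ty":0,"tz":-0.2,"ax":0,"ay":0,"az":0},{"jaw":-0.3,"tx":0,"ty":0,"tz":-0.2,"ax":0,"ay":0,"az":0}]'; python3 -m pendant '[{"jaw":-0.3,"tx":0,"ty":0,"tz":-0.1,"ax":0,"ay":0,"az":0},{"jaw":-0.3,"tx":0,"ty":0,"tz":-0.1,"ax":0,"ay":0,"az":0}]'
```

```text
clock: 32.05
position: [0.6447, -0.3801, 0.1995]
ee_rot: [0.0, 0.887, 0.463, 0.0]
contact_force: [-0.4, -0.5, 0.4]
width: 0.0349
gripper_force: 36.2
clock: 32.3
position: [0.6447, -0.3802, 0.1994]
ee_rot: [0.001, 0.887, 0.463, 0.0]
contact_force: [-2.0, 0.9, 5.6]
width: 0.0347
gripper_force: 36.7
```

```bash
python3 -m pendant '[{"jaw":0.3,"tx":0,"ty":0,"tz":0,"ax":0,"ay":0,"az":0},{"jaw":0.3,"tx":0,"ty":0,"tz":0,"ax":0,"ay":0,"az":0},{"jaw":0.3,"tx":0,"ty":0,"tz":0,"ax":0,"ay":0,"az":0},{"jaw":0.3,"tx":0,"ty":0,"tz":4,"ax":0,"ay":0,"az":0},{"jaw":0.3,"tx":0,"ty":0,"tz":9,"ax":0,"ay":0,"az":0},{"jaw":0.9,"tx":0,"ty":3,"tz":13,"ax":0,"ay":0,"az":0},{"jaw":0.9,"tx":-0.3,"ty":9,"tz":13,"ax":0,"ay":0,"az":0},{"jaw":0.9,"tx":-0.6,"ty":15,"tz":13,"ax":0,"ay":0,"az":0},{"jaw":0.9,"tx":-0.9,"ty":21,"tz":13,"ax":0,"ay":0,"az":0},{"jaw":0.9,"tx":-1.2,"ty":27,"tz":12,"ax":0,"ay":0,"az":0}]'
python3 -m pendant '[{"jaw":0.9,"tx":-0.3,"ty":6,"tz":-2,"ax":0,"ay":0,"az":0},{"jaw":0.9,"tx":-0.6,"ty":12,"tz":-4,"ax":0,"ay":0,"az":0},{"jaw":0.9,"tx":-0.9,"ty":18,"tz":-6,"ax":0,"ay":0,"az":0},{"jaw":0.9,"tx":-1.2,"ty":24,"tz":-8,"ax":0,"ay":0,"az":0},{"jaw":0.9,"tx":-1.4,"ty":30,"tz":-10,"ax":0,"ay":0,"az":0},{"jaw":0.9,"tx":-1.6,"ty":36,"tz":-12,"ax":0,"ay":0,"az":0},{"jaw":0.9,"tx":-1.7,"ty":42,"tz":-12,"ax":0,"ay":0,"az":0},{"jaw":0.9,"tx":-1.7,"ty":48.6,"tz":-12,"ax":0,"ay":0,"az":0},{"jaw":0.9,"tx":-1.7,"ty":48.6,"tz":-12,"ax":0,"ay":0,"az":0},{"jaw":0.9,"tx":-1.7,"ty":48.6,"tz":-12,"ax":0,"ay":0,"az":0}]'
python3 -c "
from h import *
p,y,_=tool(); print(p,y,_)
for s in ('top','wrist'):
    im=shot(s); W=cloud(im)
    for n,x,y,h in (('jar',.616,.374,.105),('glue',.645,-.38,.225),('tin',.74,.073,.06)):
        m=(np.hypot(W[...,0]-x,W[...,1]-y)<.045)&(W[...,2]>h-.008)&(W[...,2]<h+.008); p=W[m]; print(s,n,m.sum(),((p.max(0)+p.min(0))/2) if m.sum() else '',p.mean(0) if m.sum() else '')
"
```

```text
clock: 33.55
position: [0.633, -0.1084, 0.3185]
ee_rot: [0.001, 0.887, 0.462, 0.001]
contact_force: [0.7, -0.0, 0.5]
width: 0.081
gripper_force: 0.0
clock: 34.8
position: [0.6155, 0.3761, 0.1972]
ee_rot: [0.0, 0.886, 0.463, -0.0]
contact_force: [-0.1, -0.6, -0.5]
width: 0.0807
gripper_force: 0.0
[0.61545511 0.37608612 0.19723833] -34.822716413381976 [-4.21537951e-04 -1.17891916e-03 -9.99999216e-01]
top jar 290 [0.61876133 0.37448508 0.10341508] [0.61797918 0.37360701 0.10436697]
top glue 174 [ 0.64113394 -0.3830261   0.22307537] [ 0.64034353 -0.38165386  0.22514633]
top tin 314 [0.7424469  0.0691027  0.05895821] [0.74232937 0.06912977 0.05979216]
wrist jar 2605 [0.61625786 0.37725421 0.10213447] [0.61718283 0.3782295  0.1047011 ]
wrist glue 0  
wrist tin 1242 [0.7469272  0.07209341 0.0568057 ] [0.74644489 0.07677043 0.05910053]
```

```bash
python3 -m pendant '[{"jaw":0.9,"tx":0.1,"ty":0,"tz":-5,"ax":0,"ay":0,"az":0},{"jaw":0.9,"tx":0.1,"ty":0,"tz":-9,"ax":0,"ay":0,"az":0},{"jaw":0.9,"tx":0.1,"ty":0,"tz":-12.5,"ax":0,"ay":0,"az":0},{"jaw":0.9,"tx":0.1,"ty":0,"tz":-14.8,"ax":0,"ay":0,"az":0},{"jaw":0.9,"tx":0.1,"ty":0,"tz":-15.6,"ax":0,"ay":0,"az":0},{"jaw":0.9,"tx":0.1,"ty":0,"tz":-15.6,"ax":0,"ay":0,"az":0},{"jaw":0.2,"tx":0.1,"ty":0,"tz":-15.6,"ax":0,"ay":0,"az":0},{"jaw":0.2,"tx":0.1,"ty":0,"tz":-15.6,"ax":0,"ay":0,"az":0},{"jaw":0.2,"tx":0.1,"ty":0,"tz":-15.6,"ax":0,"ay":0,"az":0},{"jaw":0.2,"tx":0.1,"ty":0,"tz":-15.6,"ax":0,"ay":0,"az":0}]' 35
```

```text
clock: 36.15
position: [0.6176, 0.3763, 0.0439]
ee_rot: [0.0, 0.887, 0.463, 0.002]
contact_force: [-1.2, -0.2, 6.6]
width: 0.0594
gripper_force: 38.2
```

```bash
python3 -m pendant '[{"jaw":0.2,"tx":0,"ty":0,"tz":3,"ax":0,"ay":0,"az":0},{"jaw":0.2,"tx":0,"ty":0,"tz":8,"ax":0,"ay":0,"az":0},{"jaw":0.2,"tx":0.3,"ty":-2,"tz":13,"ax":0,"ay":0,"az":0},{"jaw":0.2,"tx":0.8,"ty":-6,"tz":15,"ax":0,"ay":0,"az":0},{"jaw":0.2,"tx":1.4,"ty":-11,"tz":15,"ax":0,"ay":0,"az":0},{"jaw":0.2,"tx":2,"ty":-16,"tz":15,"ax":0,"ay":0,"az":0},{"jaw":0.2,"tx":2.7,"ty":-21,"tz":15,"ax":0,"ay":0,"az":0},{"jaw":0.2,"tx":3.3,"ty":-26,"tz":15,"ax":0,"ay":0,"az":0},{"jaw":0.2,"tx":3.9,"ty":-31,"tz":15,"ax":0,"ay":0,"az":0},{"jaw":0.2,"tx":4.6,"ty":-36,"tz":15,"ax":0,"ay":0,"az":0}]'
python3 -m pendant '[{"jaw":0.2,"tx":0.6,"ty":-5,"tz":0,"ax":0,"ay":0,"az":0},{"jaw":0.2,"tx":1.3,"ty":-10,"tz":0,"ax":0,"ay":0,"az":0},{"jaw":0.2,"tx":1.9,"ty":-15,"tz":0,"ax":0,"ay":0,"az":0},{"jaw":0.2,"tx":2.6,"ty":-20,"tz":0,"ax":0,"ay":0,"az":0},{"jaw":0.2,"tx":3.2,"ty":-25,"tz":0,"ax":0,"ay":0,"az":0},{"jaw":0.2,"tx":3.8,"ty":-29,"tz":0,"ax":0,"ay":0,"az":0},{"jaw":0.2,"tx":4,"ty":-31.3,"tz":0,"ax":0,"ay":0,"az":0},{"jaw":0.2,"tx":4,"ty":-31.3,"tz":0,"ax":0,"ay":0,"az":0},{"jaw":0.2,"tx":4,"ty":-31.3,"tz":0,"ax":0,"ay":0,"az":0}]'
python3 -c "
from h import *
p,y,_=tool(); print(p,y,_,chest(p))"
```

```text
clock: 37.4
position: [0.6624, 0.0144, 0.1914]
ee_rot: [-0.0, 0.887, 0.463, -0.0]
contact_force: [0.3, -0.4, -2.3]
width: 0.0589
gripper_force: 38.6
clock: 38.52
position: [0.7025, -0.2952, 0.1916]
ee_rot: [-0.001, 0.886, 0.463, 0.0]
contact_force: [-0.0, -0.1, -1.4]
width: 0.0593
gripper_force: 38.6
[ 0.70254335 -0.29522951  0.19164675] -34.83564686110735 [-6.49393898e-04  1.76776987e-03 -9.99998227e-01] (np.float64(-0.0022119696483612625), np.float64(0.0006027816863818991))
```

Lower it to just above contact (TCP z ≈ 0.125), then in 1 mm steps.

```bash
python3 -m pendant '[{"jaw":0.2,"tx":0,"ty":0,"tz":-3,"ax":0,"ay":0,"az":0},{"jaw":0.2,"tx":0,"ty":0,"tz":-5,"ax":0,"ay":0,"az":0},{"jaw":0.2,"tx":0,"ty":0,"tz":-6,"ax":0,"ay":0,"az":0},{"jaw":0.2,"tx":0,"ty":0,"tz":-6.4,"ax":0,"ay":0,"az":0},{"jaw":0.2,"tx":0,"ty":0,"tz":-6.5,"ax":0,"ay":0,"az":0},{"jaw":0.2,"tx":0,"ty":0,"tz":-6.5,"ax":0,"ay":0,"az":0}]';  python3 -m pendant '[{"jaw":0.2,"tx":0,"ty":0,"tz":-0.1,"ax":0,"ay":0,"az":0},{"jaw":0.2,"tx":0,"ty":0,"tz":-0.2,"ax":0,"ay":0,"az":0},{"jaw":0.2,"tx":0,"ty":0,"tz":-0.2,"ax":0,"ay":0,"az":0}]'
```

```text
clock: 39.28
position: [0.7032, -0.2972, 0.1278]
ee_rot: [0.001, 0.887, 0.463, 0.0]
contact_force: [1.0, -0.0, -2.7]
width: 0.0588
gripper_force: 38.6
clock: 39.65
position: [0.7026, -0.2972, 0.1247]
ee_rot: [-0.0, 0.887, 0.463, -0.0]
contact_force: [-0.6, 0.7, -2.0]
width: 0.0591
gripper_force: 38.6
```

```bash
python3 -m pendant '[{"jaw":0.2,"tx":0,"ty":0,"tz":-0.1,"ax":0,"ay":0,"az":0},{"jaw":0.2,"tx":0,"ty":0,"tz":-0.15,"ax":0,"ay":0,"az":0},{"jaw":0.2,"tx":0,"ty":0,"tz":-0.15,"ax":0,"ay":0,"az":0}]'; python3 -m pendant '[{"jaw":0.2,"tx":0,"ty":0,"tz":-0.05,"ax":0,"ay":0,"az":0},{"jaw":0.2,"tx":0,"ty":0,"tz":-0.1,"ax":0,"ay":0,"az":0}]'
```

```text
clock: 40.02
position: [0.7027, -0.2972, 0.1239]
ee_rot: [0.0, 0.887, 0.463, 0.0]
contact_force: [-0.9, -0.0, 0.5]
width: 0.0594
gripper_force: 38.9
clock: 40.28
position: [0.7028, -0.2972, 0.1239]
ee_rot: [0.001, 0.887, 0.463, 0.0]
contact_force: [-3.3, 1.5, 7.6]
width: 0.0589
gripper_force: 39.4
```

```bash
python3 -m pendant '[{"jaw":0.9,"tx":0,"ty":0,"tz":0,"ax":0,"ay":0,"az":0},{"jaw":0.9,"tx":0,"ty":0,"tz":0,"ax":0,"ay":0,"az":0},{"jaw":0.9,"tx":0,"ty":0,"tz":0,"ax":0,"ay":0,"az":0},{"jaw":0.9,"tx":0,"ty":0,"tz":4,"ax":0,"ay":0,"az":0},{"jaw":0.9,"tx":0,"ty":0,"tz":9,"ax":0,"ay":0,"az":0},{"jaw":0.9,"tx":0,"ty":5,"tz":10,"ax":0,"ay":0,"az":0},{"jaw":0.9,"tx":0,"ty":11,"tz":10,"ax":0,"ay":0,"az":0},{"jaw":0.9,"tx":0,"ty":16,"tz":10,"ax":0,"ay":0,"az":0},{"jaw":0.9,"tx":0,"ty":20,"tz":10,"ax":0,"ay":0,"az":0}]'
python3 - <<'E'
from h import *
p,y,_=tool(); print(p,y,_)
im=load('top')
line(im,'tray edge',(250,140),(318,114),.03)
for s in ('top','wrist'):
    im=shot(s); W=cloud(im)
    for n,x,y,h in (('jar',.703,-.297,.185),('glue',.645,-.38,.225),('tin',.74,.073,.06)):
        m=(np.hypot(W[...,0]-x,W[...,1]-y)<.045)&(W[...,2]>h-.008)&(W[...,2]<h+.008); p=W[m]; print(s,n,m.sum(),((p.max(0)+p.min(0))/2) if m.sum() else '')
X=np.where(abs(W[...,1]-.071)<.09,1,0)
m=(np.hypot(W[...,0]-.743,W[...,1]-.071)>.036)&(np.hypot(W[...,0]-.743,W[...,1]-.071)<.07)&(W[...,2]>.01)&(W[...,2]<.08); q=W[m]
a=np.degrees(np.arctan2(q[:,1]-.071,q[:,0]-.743)); print(np.histogram(a,np.arange(-180,181,20)))
E
```

```text
clock: 41.4
position: [0.7026, -0.0948, 0.2223]
ee_rot: [-0.0, 0.886, 0.463, 0.0]
contact_force: [0.3, -0.2, -0.9]
width: 0.0809
gripper_force: 0.0
[ 0.70259617 -0.09481693  0.22232051] -34.83981022235537 [ 2.77564410e-04  3.70450835e-04 -9.99999893e-01]
tray edge mid [0.7897 0.1166] len 0.2205 ang -69.8 [0.752 0.22 ] [0.828 0.013]
top jar 327 [ 0.70287436 -0.29842532  0.18388676]
top glue 169 [ 0.64102714 -0.38315169  0.22361982]
top tin 315 [0.74236739 0.07034946 0.0591459 ]
wrist jar 607 [ 0.71426185 -0.28858568  0.18157442]
wrist glue 0 
wrist tin 3306 [0.74167785 0.07124659 0.0575199 ]
(array([0, 0, 0, 0, 0, 0, 0, 0, 0, 0, 0, 0, 0, 0, 0, 0, 0, 0]), array([-180, -160, -140, -120, -100,  -80,  -60,  -40,  -20,    0,   20,
         40,   60,   80,  100,  120,  140,  160,  180]))
```

```bash
python3 -m pendant '[{"jaw":0.95,"tx":1.5,"ty":6,"tz":0,"ax":0,"ay":0,"az":0},{"jaw":0.95,"tx":3,"ty":12,"tz":-4,"ax":0,"ay":0,"az":0},{"jaw":0.95,"tx":3.9,"ty":16.6,"tz":-8,"ax":0,"ay":0,"az":0},{"jaw":0.95,"tx":3.9,"ty":16.6,"tz":-11,"ax":0,"ay":0,"az":0},{"jaw":0.95,"tx":3.9,"ty":16.6,"tz":-11,"ax":0,"ay":0,"az":0},{"jaw":0.95,"tx":3.9,"ty":16.6,"tz":-11,"ax":0,"ay":0,"az":0}]'
python3 - <<'E'
from h import *
p,y,_=tool(); print(p,y,_)
for s in ('top','wrist'):
    im=shot(s); W=cloud(im)
    x,y,h=.742,.071,.06
    m=(np.hypot(W[...,0]-x,W[...,1]-y)<.045)&(W[...,2]>h-.008)&(W[...,2]<h+.008); p=W[m]; print(s,m.sum(),((p.max(0)+p.min(0))/2) if m.sum() else '')
E
```

```text
clock: 42.25
position: [0.7428, 0.0676, 0.1136]
ee_rot: [0.001, 0.887, 0.462, 0.001]
contact_force: [0.8, -0.3, 0.8]
width: 0.0837
gripper_force: 0.0
[0.74277619 0.0675839  0.11363629] -34.94888656655291 [ 2.18348082e-03 -7.34865242e-04 -9.99997346e-01]
top 0 
wrist 4299 [0.74192503 0.07202449 0.05700834]
```

```bash
python3 -m pendant '[{"jaw":0.95,"tx":0,"ty":0.4,"tz":-1,"ax":0,"ay":0,"az":0},{"jaw":0.95,"tx":0,"ty":0.4,"tz":-4,"ax":0,"ay":0,"az":0},{"jaw":0.95,"tx":0,"ty":0.4,"tz":-7.5,"ax":0,"ay":0,"az":0},{"jaw":0.95,"tx":0,"ty":0.4,"tz":-9.5,"ax":0,"ay":0,"az":0},{"jaw":0.95,"tx":0,"ty":0.4,"tz":-10,"ax":0,"ay":0,"az":0},{"jaw":0.95,"tx":0,"ty":0.4,"tz":-10,"ax":0,"ay":0,"az":0},{"jaw":0.3,"tx":0,"ty":0.4,"tz":-10,"ax":0,"ay":0,"az":0},{"jaw":0.3,"tx":0,"ty":0.4,"tz":-10,"ax":0,"ay":0,"az":0},{"jaw":0.3,"tx":0,"ty":0.4,"tz":-10,"ax":0,"ay":0,"az":0},{"jaw":0.3,"tx":0,"ty":0.4,"tz":-10,"ax":0,"ay":0,"az":0}]' 35
```

```text
clock: 43.6
position: [0.743, 0.0729, 0.0142]
ee_rot: [0.001, 0.887, 0.463, 0.002]
contact_force: [1.0, -0.6, 5.4]
width: 0.0624
gripper_force: 39.8
```

```bash
python3 -m pendant '[{"jaw":0.3,"tx":0,"ty":0,"tz":3,"ax":0,"ay":0,"az":0},{"jaw":0.3,"tx":0,"ty":0,"tz":8,"ax":0,"ay":0,"az":0},{"jaw":0.3,"tx":0.1,"ty":-2,"tz":13,"ax":0,"ay":0,"az":0},{"jaw":0.3,"tx":0.4,"ty":-6,"tz":15,"ax":0,"ay":0,"az":0},{"jaw":0.3,"tx":0.7,"ty":-11,"tz":15,"ax":0,"ay":0,"az":0},{"jaw":0.3,"tx":1.1,"ty":-16,"tz":15,"ax":0,"ay":0,"az":0},{"jaw":0.3,"tx":1.4,"ty":-21,"tz":15,"ax":0,"ay":0,"az":0},{"jaw":0.3,"tx":1.7,"ty":-25,"tz":15,"ax":0,"ay":0,"az":0},{"jaw":0.3,"tx":1.9,"ty":-28,"tz":15,"ax":0,"ay":0,"az":0},{"jaw":0.3,"tx":1.9,"ty":-28.7,"tz":15,"ax":0,"ay":0,"az":0}]'
python3 -m pendant '[{"jaw":0.3,"tx":0,"ty":0,"tz":0,"ax":0,"ay":0,"az":0},{"jaw":0.3,"tx":0,"ty":0,"tz":-3,"ax":0,"ay":0,"az":0},{"jaw":0.3,"tx":0,"ty":0,"tz":-5,"ax":0,"ay":0,"az":0},{"jaw":0.3,"tx":0,"ty":0,"tz":-6,"ax":0,"ay":0,"az":0},{"jaw":0.3,"tx":0,"ty":0,"tz":-6.4,"ax":0,"ay":0,"az":0},{"jaw":0.3,"tx":0,"ty":0,"tz":-6.4,"ax":0,"ay":0,"az":0}]'
python3 -c "
from h import *
p,y,_=tool(); print(p,y,_,chest(p))"
```

```text
clock: 44.85
position: [0.7603, -0.216, 0.1614]
ee_rot: [-0.0, 0.887, 0.462, -0.0]
contact_force: [0.2, 0.4, -1.5]
width: 0.0627
gripper_force: 39.4
clock: 45.6
position: [0.7611, -0.2136, 0.0989]
ee_rot: [0.0, 0.886, 0.463, 0.0]
contact_force: [0.4, -0.1, -1.9]
width: 0.0627
gripper_force: 39.5
[ 0.76112382 -0.21361086  0.09894485] -34.8588963286301 [ 9.44854128e-04 -2.16466352e-04 -9.99999530e-01] (np.float64(-0.0015858860254357213), np.float64(0.10106310950522913))
```

```bash
python3 -m pendant '[{"jaw":0.3,"tx":0,"ty":0,"tz":-0.1,"ax":0,"ay":0,"az":0},{"jaw":0.3,"tx":0,"ty":0,"tz":-0.2,"ax":0,"ay":0,"az":0},{"jaw":0.3,"tx":0,"ty":0,"tz":-0.3,"ax":0,"ay":0,"az":0},{"jaw":0.3,"tx":0,"ty":0,"tz":-0.3,"ax":0,"ay":0,"az":0}]'; python3 -m pendant '[{"jaw":0.3,"tx":0,"ty":0,"tz":-0.1,"ax":0,"ay":0,"az":0},{"jaw":0.3,"tx":0,"ty":0,"tz":-0.1,"ax":0,"ay":0,"az":0}]'
```

```text
clock: 46.1
position: [0.7606, -0.2142, 0.0953]
ee_rot: [-0.0, 0.887, 0.462, -0.0]
contact_force: [-0.2, -0.0, -2.8]
width: 0.0624
gripper_force: 39.5
clock: 46.35
position: [0.7607, -0.2141, 0.0943]
ee_rot: [0.0, 0.887, 0.463, 0.0]
contact_force: [-0.8, 0.9, -1.4]
width: 0.0627
gripper_force: 39.5
```

```bash
python3 -m pendant '[{"jaw":0.3,"tx":0,"ty":0,"tz":-0.1,"ax":0,"ay":0,"az":0},{"jaw":0.3,"tx":0,"ty":0,"tz":-0.1,"ax":0,"ay":0,"az":0}]'
```

```text
clock: 46.6
position: [0.7607, -0.2142, 0.0942]
ee_rot: [0.0, 0.887, 0.463, 0.0]
contact_force: [-2.5, -0.9, 2.6]
width: 0.0625
gripper_force: 39.9
```

Contact, so I'll release, rise straight up, and retreat for a final look.

```bash
python3 -m pendant '[{"jaw":0.95,"tx":0,"ty":0,"tz":0,"ax":0,"ay":0,"az":0},{"jaw":0.95,"tx":0,"ty":0,"tz":0,"ax":0,"ay":0,"az":0},{"jaw":0.95,"tx":0,"ty":0,"tz":0,"ax":0,"ay":0,"az":0},{"jaw":0.95,"tx":0,"ty":0,"tz":4,"ax":0,"ay":0,"az":0},{"jaw":0.95,"tx":0,"ty":0,"tz":9,"ax":0,"ay":0,"az":0},{"jaw":0.95,"tx":-2,"ty":4,"tz":13,"ax":0,"ay":0,"az":0},{"jaw":0.95,"tx":-6,"ty":8,"tz":14,"ax":0,"ay":0,"az":0},{"jaw":0.95,"tx":-10,"ty":12,"tz":14,"ax":0,"ay":0,"az":0},{"jaw":0.95,"tx":-14,"ty":16,"tz":14,"ax":0,"ay":0,"az":0},{"jaw":0.95,"tx":-18,"ty":20,"tz":14,"ax":0,"ay":0,"az":0}]'
python3 -m pendant '[{"jaw":0.95,"tx":-5,"ty":4,"tz":0,"ax":0,"ay":0,"az":0},{"jaw":0.95,"tx":-10,"ty":8,"tz":0,"ax":0,"ay":0,"az":0},{"jaw":0.95,"tx":-10,"ty":8,"tz":0,"ax":0,"ay":0,"az":0}]'
python3 - <<'E'
from h import *
for s in ('top','side'):
    im=shot(s); W=cloud(im)
    for n,x,y,h in (('jar',.703,-.297,.185),('glue',.645,-.38,.225),('tin',.761,-.214,.14)):
        m=(np.hypot(W[...,0]-x,W[...,1]-y)<.045)&(W[...,2]>h-.008)&(W[...,2]<h+.008); p=W[m]; c=(p.max(0)+p.min(0))/2; print(s,n,m.sum(),c,np.array(chest(c)))
t=load('top')['pixels'][60:270,230:510]; u=load('side')['pixels'][60:270,180:460]
cv2.imwrite('pics/t4.png',cv2.resize(np.hstack([t,u]),None,fx=1.4,fy=1.4))
E
```

```text
clock: 47.85
position: [0.5794, -0.0128, 0.2335]
ee_rot: [0.0, 0.887, 0.462, 0.0]
contact_force: [0.8, 0.3, 0.2]
width: 0.0832
gripper_force: 0.0
clock: 48.22
position: [0.4768, 0.0681, 0.2337]
ee_rot: [-0.001, 0.886, 0.464, -0.0]
contact_force: [0.5, -0.5, -0.6]
width: 0.0831
gripper_force: 0.0
top jar 325 [ 0.70302215 -0.29832377  0.18432484] [-3.27864269e-05 -1.64539622e-03]
top glue 169 [ 0.640683   -0.3827973   0.22409193] [-0.00207584 -0.10660782]
top tin 359 [ 0.75972023 -0.21624791  0.13872075] [-0.001207  0.0981  ]
side jar 103 [ 0.70032626 -0.2917305   0.18261751] [-0.00604354  0.00217649]Traceback (most recent call last):
  File "<stdin>", line 5, in <module>
    return umr_maximum(a, axis, None, out, keepdims, initial, where)
ValueError: zero-size array to reduction operation maximum which has no identity
```

Run:
```python
from h import *
t=load('top')['pixels'][60:270,230:510]; u=load('side')['pixels'][60:270,180:460]
cv2.imwrite('pics/t5.png',cv2.resize(np.hstack([t,u]),None,fx=1.4,fy=1.4))
```

```text
(no output)
```

View pics/t5.png

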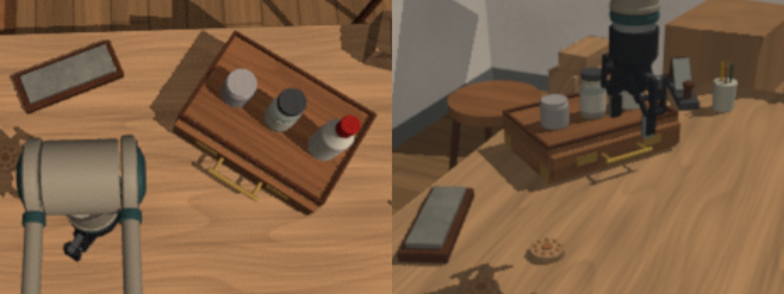

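The tin, jar and glue bottle stand upright in a row on the chest top at (238,88), (287,110) and (333,140). The drawer is shut and the gripper is clear.

```bash
python3 -c "
from rig import manip
print(manip.sign_off())"
```

```text
the job is handed in; nothing more can be done
None
```

I handed the job in at about 48 s: gouge2 is in the left compartment, both brushes are in the right one and the drawer is shut, with the glue bottle, shellac jar and polish tin standing upright on the chest top; sign-off returned no verdict.

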